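# Fetch the needle carton from behind the bottles

## Task

The carton of needles for the injection tray lies in the long bay at the back of the white dressing caddy, behind the long-nozzled alcohol bottle, the brown dropper bottle and the upright plaster carton. Stand those three upright on the empty steel tray, fetch the needle carton and lay it flat in the empty compartment of the grey injection tray, then put each of the three back, upright, into the very pocket of the caddy that it came from. Do not knock any of the three over.

Things in the scene. Friction and masses are not known exactly. Their poses are not given: they have to be found in the camera images.
- alcohol: Alcohol bottle: translucent white plastic, round, 49 mm across up to 87 mm high, then a collar and long nozzle, 144 mm high in all, about 95 g. Grip it from above by the collar (36 mm across for gripping), 90 to 125 mm above its base. Origin: centre of its underside, z up. In one of the caddy's three front pockets; which one varies.
- iodine: Iodine dropper: small brown glass bottle with a black rubber dropper top, 33 mm across up to 70 mm high, cap 24 mm across from there to 77 mm, 102 mm high in all, 70 g. Grip it round the upper part of the glass, 50 to 70 mm above its base. Origin: centre of its underside, z up. Stands in one of the three front pockets; which one varies.
- plasters: Plaster carton: white printed carton with a purple band, standing on end, 82 mm high, 36 mm along its own x, 50 mm along its own y, 60 g. Grip it across the 36 mm. Origin: centre of the end it stands on, z up. Stands in one of the three front pockets with its x along the caddy's x (roughly); which pocket varies.
- needles: Needle carton: white printed carton with an orange end, lying flat, 58 mm along its own x, 106 mm along its own y, 43 mm high, about 120 g. Origin: centre of its underside, z up. Lies in the long rear bay of the caddy, its y along the caddy's y (roughly). Grip it across the 58 mm, its upper 20 mm stand clear of the caddy's walls.
- caddy: White plastic caddy, fixed, 141 x 210 mm (x, y); origin: centre of underside, +x its rear (away from the robot), yaw within 0.25. Walls 3 mm thick, 24 high; floor at 4. Front: three pockets 66 mm square, centres x = -34.5, y = -69, 0, 69 mm. Rear: long bay 66 x 122, centre x = 34.5, y = 0; at each end of it a small pocket with fixed glass vials to 51 mm high.
- side_tray: Empty shallow stainless steel tray, fixed, 150 mm along its x by 200 mm along its y, rim 13 mm high and 3 mm thick, floor 2 mm above the couch; origin at the centre of its underside. Left or right of the caddy, in exchange with the injection tray; yaw within 0.2 rad of the robot's frame.
- inj_tray: Grey plastic injection tray, fixed, 150 x 200 mm (x, y), walls 14 mm high, 3 thick, floor at 3 mm; origin: centre of underside. Rear (+x) lane with two syringes (to 25 mm high), front at -y the empty compartment, front at +y a small one with three vials (39 mm high), all fixed. Left or right of the caddy, in exchange with the steel tray; yaw within 0.2.
- needle_slot (a point): Centre of the floor of the injection tray's empty compartment, which is 81 mm along the tray's x by 128 mm along the tray's y; its axes are the tray's. The needle carton is laid here with its long side along y.
Not all that is in view belongs to the job. Leave any pink or yellow look-alike of the alcohol alone.

How it is judged:
By the outcome, as a careful person would: the job done as asked, in the order asked, and still so for the second after the job is handed in, with the robot touching nothing.
It also fails if it takes over 139 s, if anything falls off the work surface, if the arm or the gripper's body presses on something with over 40 N, if the wrist force passes 120 N, or if a joint passes its speed limit or range.

## Robot

A 6-joint arm with a two-finger parallel gripper is mounted at the origin on a cart in front of the work surface, level with it; the furniture and walls round the work are solid. World frame = base frame: x ahead of the robot, y to its left, z up, the work surface at z = 0. Lengths are in m, angles in degrees, forces in N, time in s.
With the tool pointing down it reaches from about 0.3 to 0.95 m from the base axis. Payload 3.1 kg.
Tool frame: the origin (TCP) lies at the very end of the fingers, on their centre line; the grasp point (between the pads) lies arm.grip_depth behind it (arm.grip_depth is the distance from the TCP to the grasp point, in m); z points along the fingers, y is the line along which they close (so a half turn about z gives the same grasp; the last joint's range is limited). The gripper opens to 85 mm and grips with 20 to 120 N. Pads are 22 mm wide; open, the fingers measure 114 mm over their backs; the gripper's body (76 mm by 85 mm) begins 54 mm behind the grasp point. The pads swing forward as they close: fully open they stand 13 mm farther back than shut.
Start: joints at [-3.994, 17.653, 93.61, -0, 68.738, -3.994], TCP at [0.625, -0, 0.21] pointing down, gripper open.
Joint ranges: [-175.34, 175.34], [-45.06, 112.39], [2.9, 150.54], [-68.45, 248.45], [3.09, 151.38], [-168.51, 168.51]. Speed limits (degrees/s): [159.86, 159.86, 180, 180, 180, 180].

## Interface

Orientations are given as [roll, pitch, yaw] about the fixed x, y, z axes, in that order (R = Rz(yaw) Ry(pitch) Rx(roll)).
In Python, from station import arm gives the robot as it stands.
- The arm moves only by the tool send_rows, never from a script. Its argument "increments" is a list of rows, each an object of numbers: "dx", "dy", "dz": the shift along the tool's x, y, z scaled (see below); "rx", "ry", "rz": the turn, a rotation vector about the tool's x, y, z scaled (see below); "gripper": the opening, from -1 (shut) to 1 (fully open). A call has 1 to 5 rows; each row shifts and turns the commanded pose from where the row before left it, along the tool's axes as they then stand; what a row does not reach is not made up. The controller multiplies each number of a shift by 250 mm and each number of a turn by 90 degrees. A row lasts 1/12 s, in which the tool goes at most 41.7 mm and 7.16 degrees, less where a joint would pass 70% of its speed; a pose out of reach is approached as far as the arm can. A call with a number of a shift or a turn outside -1 to 1 is refused whole. A call with a gripper value outside its range is refused whole. The fingers move at their own pace and stop on an object; "newtons" is the grip in N (left out, the last holds). Time passes only in rows, so rows that do not move let the fingers close. It gives the time, the measured TCP pose, the force, the opening and the grip force at its end, in the units of the state.
- arm.get_obs(): the state, without advancing time (a new reading comes with each control period).
- arm.camera(name): name is "scene" or "side" or "wrist"; returns a dict with "img" (420x560x3 uint8, red, green, blue), "intrinsics" (3x3 intrinsics, pixels), "camera_from_world" (4x4, takes a point from world to camera coordinates); the wrist camera has in their place "mount" (4x4, takes a point from camera to tool coordinates, whose origin is the TCP and whose axes are the flange's). Camera axes: x right, y up, looking along -z (the intrinsics and any distortion apply to the point x, -y, -z); pixel columns grow to the right and rows downward; lengths in m; the calibration is good to about 2 mm. A picture is of the moment at which its call begins: read the wrist's pose just before it. There is no depth.
- arm.hand_in(): hands the job in; it is judged then, once.
Trained networks look in a picture, given as the dict that the camera call returned (one of the last four; its "shot" number tells which), for a name from the list of things; names that differ only in an ending like _2 or _b are one class to them, and where a whole thing is asked for, a point or a joint stands for the part that bears it (a point fixed in the world has none). Each returns a list of dicts, best first, with "p" (0 to 1); they miss things now and then, are a little off and sometimes report something else, mostly with a low value. They report only what shows in the picture. A call takes as long as a camera call. They do not tell look-alikes from the thing itself.
- arm.regions_of(picture, query): "region" (420x560 bool, what is visible of it).
- arm.spot_point(picture, query): "xyz" ([x, y, z] in m, in world coordinates, good to about 4 mm: a listed point, or the origin of a listed thing).
The state is a dict: "clock": time; "joint_positions": joint angles; "joint_vel": joint speeds; "joint_efforts": joint torques, N m; "tool_pos": TCP position; "orientation": TCP orientation; "contact_force": force on the tool from outside, world axes, zero at the start; "torque": the same for the moment, N m; "opening": finger opening in m; "gripper_force": force on a finger pad.
Only numpy, scipy, OpenCV 4.12 (cv2) and the standard library are available. Lean on these libraries where they do the work, as an engineer would, in place of code of your own. Each camera call takes 0.05 s, during which the arm holds its last target. There are 200 camera calls.

## Working session

There is one attempt and no reset: what is moved stays moved. The work goes in short steps, Python scripts to look and compute and a tool call to move; the robot and the scene stay as the last step left them, time stands still between calls to the robot, and variables do not carry over. Pictures are saved under pics/ and viewed, at most 14 in all, crops included, and the job is handed in when it is done.

Besides the shell and the picture viewer there is one more tool, called after ">>>" as name([rows], argument=value, ...), one row to a line, values as JSON. send_rows: Moves the arm, as the interface text tells. Shifts and turns lie within -1 to 1; 1 stands for 250 mm of shift or 90 degrees of turn. Its arguments: {"type":"object","properties":{"increments":{"type":"array","items":{"type":"object","properties":{"dx":{"type":"number"},"dy":{"type":"number"},"dz":{"type":"number"},"rx":{"type":"number"},"ry":{"type":"number"},"rz":{"type":"number"},"gripper":{"type":"number"}}}},"newtons":{"type":"number"}},"required":["increments"]}

```bash
ls; mkdir -p pics; cat > h.py <<'E'
import numpy as np, cv2
from station import arm
def save(p,n): cv2.imwrite(f'pics/{n}.png',cv2.cvtColor(p['img'],cv2.COLOR_RGB2BGR))
N=['alcohol','iodine','plasters','needles','caddy','side_tray','inj_tray','needle_slot']
E
python3 - <<'E'
from h import *
o=arm.get_obs();print(o,arm.grip_depth)
for c in ['scene','side']:
    p=arm.camera(c);save(p,c+'0')
    print(c,p['camera_from_world'].round(3).tolist(),p['intrinsics'].tolist(),[k for k in p])
    for n in N: print(n,[(round(d['p'],2),np.round(d['xyz'],3).tolist()) for d in arm.spot_point(p,n)[:4]])
E
```

```text
pics
{'clock': 0.0, 'joint_positions': array([-3.99363273e+00,  1.77047716e+01,  9.36886227e+01, -2.08127781e-03,
        6.87370432e+01, -3.99234556e+00]), 'joint_vel': array([-0.03505527,  0.00251951, -0.03741307, -0.03157625, -0.01868189,
        0.00882325]), 'joint_efforts': array([ 1.43707580e-04, -4.15252447e+01, -2.76667070e+01, -1.74997494e-04,
        1.01000658e-02, -1.14578896e-05]), 'tool_pos': array([6.24139228e-01, 2.00161349e-05, 2.08451687e-01]), 'orientation': array([-1.79869744e+02, -7.14830332e-03,  8.99994617e+01]), 'contact_force': array([-0.30577252,  0.18318586,  0.30914694]), 'torque': array([ 0.00101389, -0.00808845, -0.03090652]), 'gripper_force': 0.0, 'opening': 0.08544122132905359} 0.0187
scene [[-0.818, -0.575, 0.005, 0.414], [0.324, -0.453, 0.83, -0.209], [-0.475, 0.681, 0.557, -1.105], [0.0, 0.0, 0.0, 1.0]] [[458.3987794051991, 0.0, 281.5603218407369], [0.0, 458.3987794051991, 208.00113418379743], [0.0, 0.0, 1.0]] ['img', 'intrinsics', 'camera_from_world', 'shot']
alcohol [(0.93, [0.463, -0.154, -0.001]), (0.88, [0.688, -0.175, 0.0]), (0.77, [0.607, -0
[... 281 characters left out ...]
, [0.45, -0.364, -0.001])]
side [[0.811, -0.585, 0.002, -0.442], [0.342, 0.477, 0.81, -0.223], [-0.474, -0.656, 0.587, -0.961], [0.0, 0.0, 0.0, 1.0]] [[492.3137128916954, 0.0, 276.0469763994381], [0.0, 492.3137128916954, 207.30723846926728], [0.0, 0.0, 1.0]] ['img', 'intrinsics', 'camera_from_world', 'shot']
alcohol [(0.94, [0.61, -0.157, -0.001]), (0.74, [0.592, -0.051, 0.008]), (0.73, [0.464, -0.155, 0.0]), (0.68, [0.693, -0.172, -0.002])]
iodine [(0.73, [0.559, 0.079, 0.008])]
plasters [(0.62, [0.577, 0.009, 0.006])]
needles [(0.6, [0.64, 0.031, 0.005])]
caddy [(0.85, [0.606, 0.021, 0.001])]
side_tray []
inj_tray [(0.62, [0.485, -0.327, 0.002])]
needle_slot [(0.81, [0.45, -0.362, 0.003])]
```

View pics/scene0.png

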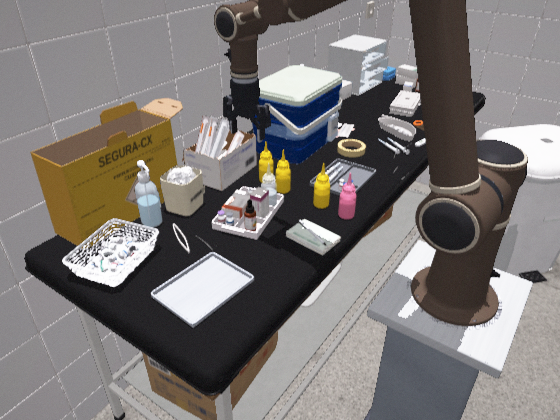

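View pics/side0.png

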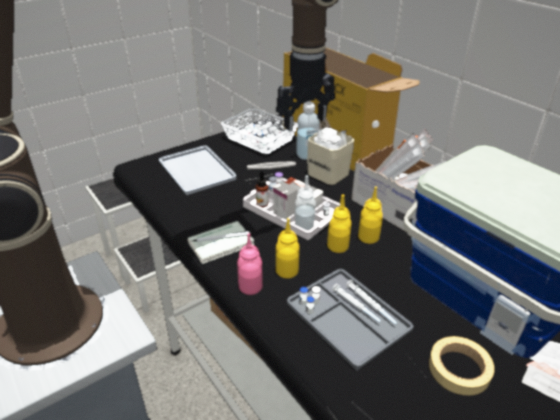

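The scene view shows the caddy at about (250,210): alcohol in its -y pocket, plasters in the middle and iodine at +y. The steel tray is at (203,288) and the injection tray at (350,175). The side view agrees, with the injection tray at (350,315). Pink and yellow look-alikes stand in a row between the caddy and the injection tray. Next I'll measure the trays' and caddy's yaw from their regions.

```bash
cat >> h.py <<'E'
def back(p,uv,z,T=None):
    T=p['camera_from_world'] if T is None else T
    R,t=T[:3,:3],T[:3,3]; c=-R.T@t
    uv=np.atleast_2d(uv).astype(float); K=p['intrinsics']
    d=np.c_[(uv[:,0]-K[0,2])/K[0,0],-(uv[:,1]-K[1,2])/K[1,1],-np.ones(len(uv))]@R
    return c+d*((z-c[2])/d[:,2])[:,None]
def wristT(p,o):
    from scipy.spatial.transform import Rotation as Ro
    W=np.eye(4);W[:3,:3]=Ro.from_euler('xyz',o['orientation'],degrees=True).as_matrix();W[:3,3]=o['tool_pos']
    return np.linalg.inv(W@p['mount'])
def rect(p,m,z,T=None):
    m=(m*255).astype(np.uint8);cs=cv2.findContours(m,0,2)[0];c=max(cs,key=cv2.contourArea)[:,0]
    (x,y),(w,h),a=cv2.minAreaRect((back(p,c,z,T)[:,:2]*1000).astype(np.float32))
    if w>h: w,h,a=h,w,a+90   # h long; a = direction of short side
    a=(a+90)%180-90
    return np.round([x,y,w,h,a],1)
E
python3 - <<'E'
from h import *
for c in ['scene','side']:
    p=arm.camera(c)
    for n,z in [('caddy',.024),('side_tray',.010),('inj_tray',.012)]:
        for d in arm.regions_of(p,n)[:2]: 
            if d['region'].sum()>50: print(c,n,round(d['p'],2),rect(p,d['region'],z))
        print(n,[(round(d['p'],2),np.round(d['xyz'],3).tolist()) for d in arm.spot_point(p,n)[:2]])
    g=cv2.cvtColor(p['img'],cv2.COLOR_RGB2GRAY)
    seed=(203,288) if c=='scene' else (198,170)
    m=np.zeros((422,562),np.uint8);f=cv2.GaussianBlur(g,(3,3),0)
    m2=(f>90).astype(np.uint8);cv2.floodFill(m2,None,seed,7);m2=(m2==7)
    print('flood',c,m2.sum(),rect(p,m2,.010))
E
```

```text
scene caddy 0.62 [602.3  33.  160.1 243.9  12.6]
caddy [(0.88, [0.611, 0.022, 0.001])]
scene side_tray 0.91 [503.  333.9 166.8 213.1  -4.4]
side_tray [(0.57, [0.505, 0.336, 0.004]), (0.27, [0.48, -0.326, 0.004])]
scene inj_tray 0.88 [ 479.9 -325.1  155.6  224.4    1.6]
inj_tray [(0.73, [0.48, -0.33, 0.001])]
flood scene 4082 [506.5 330.7 162.9 212.5  -4.5]
side caddy 0.59 [615.5 -59.3  83.  161.9 -73.9]
caddy [(0.66, [0.61, 0.026, 0.0])]
side side_tray 0.59 [502.6 326.6 159.9 223.3  -4. ]
side_tray [(0.89, [0.504, 0.332, -0.001]), (0.35, [0.606, 0.022, 0.001])]
side inj_tray 0.77 [ 479.8 -330.   162.7  212.3    1.7]
inj_tray [(0.73, [0.64, 0.031, 0.005]), (0.72, [0.482, -0.329, 0.005])]
flood side 2307 [503.5 332.9 161.8 224.6  -4.7]
```

>>> send_rows([
  {"dx": 0.04,"dy": -0.14,"dz": -0.15,"rz": -0.075,"gripper": 0.2},
  {"dx": 0.04,"dy": -0.14,"dz": -0.15,"rz": -0.075,"gripper": 0.2},
  {"dx": 0,"dy": 0,"dz": -0.1,"gripper": 0.2},
  {"gripper": 0.2},
])

```text
validation failed for argument at $.in...
```

```bash
python3 - <<'E'
from h import *
o=arm.get_obs();print(o['tool_pos'],o['orientation'],o['opening'])
p=arm.camera('wrist');save(p,'w1');print(p.keys());T=wristT(p,o)
for n in N: print(n,[(round(d['p'],2),np.round(d['xyz'],3).tolist()) for d in arm.spot_point(p,n)[:2]])
for d in arm.regions_of(p,'caddy')[:1]: print(rect(p,d['region'],.024,T))
E
```

```text
[ 6.25015296e-01 -3.25524172e-05  2.09676616e-01] [1.79999368e+02 1.93378004e-03 9.00028189e+01] 0.0853790881105003
dict_keys(['img', 'intrinsics', 'mount', 'shot'])
alcohol [(0.96, [0.589, -0.054, 0.006]), (0.94, [0.694, -0.175, -0.003])]
iodine [(0.67, [0.559, 0.076, 0.002])]
plasters [(0.95, [0.577, 0.008, 0.006])]
needles [(0.71, [0.642, 0.029, 0.006])]
caddy [(0.87, [0.608, 0.02, 0.002])]
side_tray [(0.39, [0.579, 0.008, 0.001])]
inj_tray [(0.76, [0.481, -0.327, 0.001])]
needle_slot []
[608.9  21.2 146.7 229.1  14.3]
```

View w1.

View pics/w1.png

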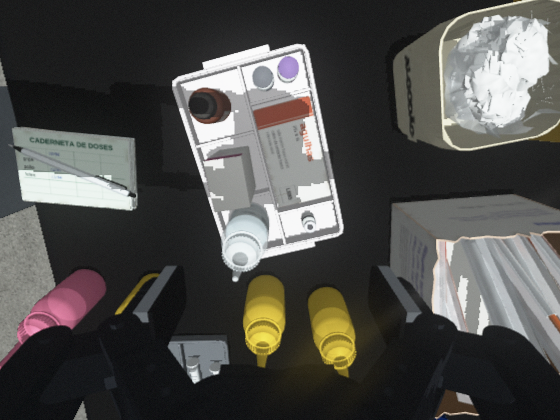

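>>> send_rows([
  {"dx": 0.04,"dy": -0.14,"dz": -0.08,"rx": 0.0,"ry": 0.0,"rz": -0.07,"gripper": 0.2},
  {"dx": 0.0,"dy": 0.0,"dz": 0.0,"rx": 0.0,"ry": 0.0,"rz": -0.07,"gripper": 0.2},
], newtons=40)

```text
clock: 2.27
tool_pos: [0.5856, 0.0112, 0.2288]
orientation: [-179.6, -0.2, 102.9]
contact_force: [0.1, 0.2, 0.1]
opening: 0.064
gripper_force: 0.0
```

```bash
cat >> h.py <<'E'
def go(x,y,z,yaw=None,frm=None):
    """total shift in tool units, turn in units, and rows needed at 40 mm/row, 6.75 deg/row"""
    o=arm.get_obs(); s=o['tool_pos'] if frm is None else np.array(frm[:3]); w=o['orientation'][2] if frm is None else frm[3]
    a=np.radians(w); d=np.array([x,y,z])-s
    t=np.array([d@[np.cos(a),np.sin(a),0],d@[np.sin(a),-np.cos(a),0],-d[2]])/.25
    r=0 if yaw is None else -(((yaw-w)+90)%180-90)/90
    print('from',np.round(s,4),round(w,2),'units',np.round(t,4),'rz',round(r,4),'rows',np.ceil(max(np.linalg.norm(t)/.16,abs(r)/.075)))
E
python3 -c "
from h import *
print(arm.get_obs()['tool_pos'],arm.get_obs()['opening'])
go(.590,-.053,.229,104);go(.590,-.053,.095,104)"
```

```text
[0.58562524 0.01123218 0.22884965] 0.06403399503248049
from [0.5856 0.0112 0.2288] 102.93 units [-0.2543 -0.0404 -0.0006] rz -0.0119 rows 2.0
from [0.5856 0.0112 0.2288] 102.93 units [-0.2543 -0.0404  0.5354] rz -0.0119 rows 4.0
```

>>> send_rows([
  {"dx": -0.127,"dy": -0.02,"dz": 0.0,"rx": 0.0,"ry": 0.0,"rz": -0.015,"gripper": 0.4},
  {"dx": -0.127,"dy": -0.02,"dz": 0.0,"rx": 0.0,"ry": 0.0,"rz": 0.0,"gripper": 0.4},
  {"dx": 0.0,"dy": 0.0,"dz": 0.0,"rx": 0.0,"ry": 0.0,"rz": 0.0,"gripper": 0.4},
  {"dx": 0.0,"dy": 0.0,"dz": 0.0,"rx": 0.0,"ry": 0.0,"rz": 0.0,"gripper": 0.4},
])

```text
clock: 2.6
tool_pos: [0.5949, -0.0554, 0.2298]
orientation: [180.0, -0.0, 103.8]
contact_force: [-1.0, 0.4, 0.2]
opening: 0.0599
gripper_force: 0.0
```

```bash
python3 - <<'E'
from h import *
o=arm.get_obs();p=arm.camera('wrist');save(p,'w2');T=wristT(p,o)
o=arm.get_obs();print(o['tool_pos'],o['orientation'],o['opening'])
for n in N[:5]: print(n,[(round(d['p'],2),np.round(d['xyz'],3).tolist()) for d in arm.spot_point(p,n)[:1]])
for d in arm.regions_of(p,'caddy')[:1]: print(rect(p,d['region'],.024,T))
for d in arm.regions_of(p,'needles')[:1]: print('needles top',rect(p,d['region'],.047,T))
go(.590,-.053,.095,104)
E
```

```text
[ 0.59475905 -0.05435933  0.22963675] [-1.79999392e+02 -4.36735636e-02  1.03857525e+02] 0.05989973719716175
alcohol [(0.94, [0.465, -0.154, -0.003])]
iodine [(0.64, [0.56, 0.076, 0.002])]
plasters [(0.93, [0.581, 0.01, 0.002])]
needles [(0.73, [0.641, 0.033, 0.008])]
caddy [(0.78, [0.61, 0.021, -0.001])]
[609.1  21.5 145.6 224.8  13.8]
needles top [639.2  32.4  61.9 104.1  14.3]
from [ 0.5948 -0.0533  0.2297] 104.01 units [ 0.006  -0.0184  0.5387] rz 0.0001 rows 4.0
```

>>> send_rows([
  {"dx": 0.0,"dy": -0.016,"dz": 0.14,"rx": 0.0,"ry": 0.0,"rz": 0.0,"gripper": 0.4},
  {"dx": 0.0,"dy": 0.0,"dz": 0.14,"rx": 0.0,"ry": 0.0,"rz": 0.0,"gripper": 0.4},
  {"dx": 0.0,"dy": 0.0,"dz": 0.14,"rx": 0.0,"ry": 0.0,"rz": 0.0,"gripper": 0.4},
  {"dx": 0.0,"dy": 0.0,"dz": 0.119,"rx": 0.0,"ry": 0.0,"rz": 0.0,"gripper": 0.4},
  {"dx": 0.0,"dy": 0.0,"dz": 0.0,"rx": 0.0,"ry": 0.0,"rz": 0.0,"gripper": 0.4},
])

```text
clock: 3.42
tool_pos: [0.5846, -0.0536, 0.0878]
orientation: [-179.3, -0.3, 104.0]
contact_force: [-0.3, -0.5, -0.6]
opening: 0.0597
gripper_force: 0.0
```

```bash
python3 - <<'E'
from h import *
p=arm.camera('side');a=p['img'][130:290,200:400];b=arm.camera('scene')['img'][140:260,190:340]
a=cv2.resize(a,(500,400),interpolation=2);b=cv2.resize(b,(300,240),interpolation=2)
im=np.zeros((400,800,3),np.uint8);im[:,:500]=a;im[:240,500:]=b
cv2.imwrite('pics/a1.png',im[:,:,::-1])
E
```

```text
(no output)
```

View pics/a1.png

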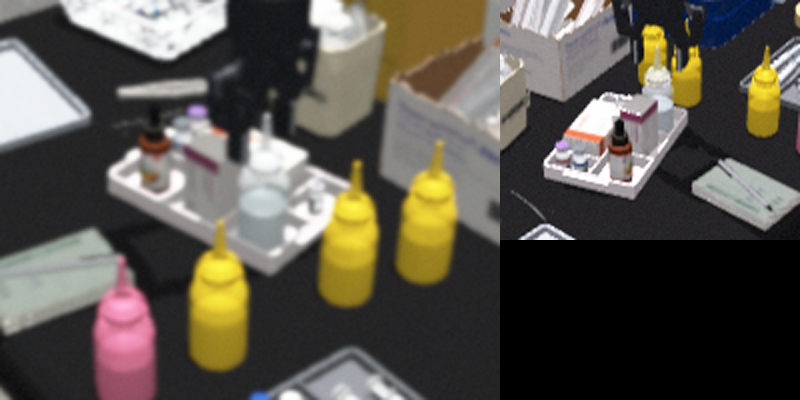

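```bash
python3 - <<'E'
from h import *
o=arm.get_obs();print(o['tool_pos'],o['joint_vel'].round(1))
for c in ['scene','side']:
    p=arm.camera(c);print([(round(d['p'],2),np.round(d['xyz'],3).tolist()) for d in arm.spot_point(p,'alcohol')[:5]])
    T=p['camera_from_world'];K=p['intrinsics']
    for q in [(.591,-.0535,.148),(.591,-.0535,.095),(*arm.get_obs()['tool_pos'],)]:
        v=T[:3,:3]@q+T[:3,3];print(c,np.round([K[0,2]+K[0,0]*v[0]/-v[2],K[1,2]-K[1,1]*v[1]/-v[2]],1))
E
```

```text
[ 0.59000622 -0.0545876   0.09402376] [-0.2 -2.7 -3.2 -0.  -0.5  0. ]
[(0.9, [0.37, -0.145, -0.003]), (0.79, [0.59, -0.055, 0.006]), (0.62, [0.462, -0.151, -0.001]), (0.57, [0.61, -0.154, -0.0]), (0.55, [0.691, -0.176, -0.0])]
scene [268.4 163.5]
scene [268.6 179.2]
scene [268.4 178.1]
[(0.95, [0.371, -0.15, 0.0]), (0.88, [0.463, -0.155, -0.001]), (0.87, [0.61, -0.155, 0.001]), (0.72, [0.592, -0.052, 0.006]), (0.61, [0.696, -0.173, 0.0])]
side [306.2 175.2]
side [305.3 194.4]
side [306.7 193.4]
```

>>> send_rows([
  {"dx": 0.0,"dy": 0.0,"dz": 0.0,"rx": 0.0,"ry": 0.0,"rz": 0.0,"gripper": -1.0},
  {"dx": 0.0,"dy": 0.0,"dz": 0.0,"rx": 0.0,"ry": 0.0,"rz": 0.0,"gripper": -1.0},
  {"dx": 0.0,"dy": 0.0,"dz": 0.0,"rx": 0.0,"ry": 0.0,"rz": 0.0,"gripper": -1.0},
  {"dx": 0.0,"dy": 0.0,"dz": 0.0,"rx": 0.0,"ry": 0.0,"rz": 0.0,"gripper": -1.0},
  {"dx": 0.0,"dy": 0.0,"dz": 0.0,"rx": 0.0,"ry": 0.0,"rz": 0.0,"gripper": -1.0},
], newtons=35)

```text
clock: 4.13
tool_pos: [0.5922, -0.0554, 0.0969]
orientation: [179.9, 0.1, 104.0]
contact_force: [-0.1, 0.6, 6.3]
opening: 0.0352
gripper_force: 34.8
```

```bash
python3 -c "
from h import *
print(arm.get_obs())
a=np.radians(-4.5);
for l in [(.0,-.055),(-.0,.01),(0,.06)]:print(l,.504+l[0]*np.cos(a)-l[1]*np.sin(a),.332+l[0]*np.sin(a)+l[1]*np.cos(a))
go(.590,-.0535,.16)
go(.4997,.277,.16,104,(.59,-.0535,.16,104))
"
```

```text
{'clock': 4.1333, 'joint_positions': array([-9.53430568e+00,  2.16369692e+01,  1.02612652e+02, -8.75364078e-03,
        5.55960906e+01, -2.34796693e+01]), 'joint_vel': array([-0.00092331, -0.07591749, -0.04496575,  0.02023449,  0.1143474 ,
        0.05032419]), 'joint_efforts': array([ 1.13937620e-01, -3.75241184e+01, -2.22914672e+01,  5.67061524e-02,
       -3.62759801e-01,  3.25607580e-03]), 'tool_pos': array([ 0.59217155, -0.05539408,  0.09688577]), 'orientation': array([1.79861370e+02, 6.81085665e-02, 1.03950218e+02]), 'contact_force': array([-0.12102144,  0.58894267,  6.28386606]), 'torque': array([ 1.09296737e-02,  2.07383102e-01, -9.86672849e-05]), 'gripper_force': 34.75434601306915, 'opening': 0.0351583244910997}
(0.0, -0.055) 0.4996847497349685 0.27716954664467797
(-0.0, 0.01) 0.5047845909572785 0.3419691733373313
(0, 0.06) 0.5087075457436707 0.3918150400239877
from [ 0.5922 -0.0554  0.0969] 103.95 units [ 0.0094 -0.0066 -0.2525] rz 0 rows 2.0
from [ 0.59   -0.0535  0.16  ] 104 units [ 1.3701 -0.0307 -0.    ] rz 0.0 rows 9.0
```

>>> send_rows([
  {"dx": 0.0,"dy": 0.0,"dz": -0.06,"rx": 0.0,"ry": 0.0,"rz": 0.0,"gripper": -1.0},
  {"dx": 0.0,"dy": 0.0,"dz": -0.12,"rx": 0.0,"ry": 0.0,"rz": 0.0,"gripper": -1.0},
  {"dx": 0.0,"dy": 0.0,"dz": -0.14,"rx": 0.0,"ry": 0.0,"rz": 0.0,"gripper": -1.0},
  {"dx": 0.0,"dy": 0.0,"dz": -0.14,"rx": 0.0,"ry": 0.0,"rz": 0.0,"gripper": -1.0},
  {"dx": 0.0,"dy": 0.0,"dz": -0.06,"rx": 0.0,"ry": 0.0,"rz": 0.0,"gripper": -1.0},
])

```text
clock: 4.55
tool_pos: [0.5936, -0.0555, 0.2304]
orientation: [179.6, 0.2, 103.9]
contact_force: [0.8, 0.1, -0.0]
opening: 0.0352
gripper_force: 35.4
```

>>> send_rows([
  {"dx": 0.05,"dy": -0.004,"dz": 0.0,"rx": 0.0,"ry": 0.0,"rz": 0.0,"gripper": -1.0},
  {"dx": 0.1,"dy": -0.004,"dz": 0.0,"rx": 0.0,"ry": 0.0,"rz": 0.0,"gripper": -1.0},
  {"dx": 0.14,"dy": -0.004,"dz": 0.0,"rx": 0.0,"ry": 0.0,"rz": 0.0,"gripper": -1.0},
  {"dx": 0.14,"dy": -0.004,"dz": 0.0,"rx": 0.0,"ry": 0.0,"rz": 0.0,"gripper": -1.0},
  {"dx": 0.14,"dy": -0.004,"dz": 0.0,"rx": 0.0,"ry": 0.0,"rz": 0.0,"gripper": -1.0},
])

```text
clock: 4.97
tool_pos: [0.5491, 0.0837, 0.2224]
orientation: [-179.8, -0.1, 103.9]
contact_force: [-0.1, 1.4, -0.8]
opening: 0.0355
gripper_force: 35.3
```

>>> send_rows([
  {"dx": 0.14,"dy": -0.004,"dz": 0.0,"rx": 0.0,"ry": 0.0,"rz": 0.0,"gripper": -1.0},
  {"dx": 0.14,"dy": -0.004,"dz": 0.0,"rx": 0.0,"ry": 0.0,"rz": 0.0,"gripper": -1.0},
  {"dx": 0.14,"dy": -0.004,"dz": 0.0,"rx": 0.0,"ry": 0.0,"rz": 0.0,"gripper": -1.0},
  {"dx": 0.14,"dy": -0.004,"dz": 0.0,"rx": 0.0,"ry": 0.0,"rz": 0.0,"gripper": -1.0},
  {"dx": 0.1,"dy": -0.004,"dz": 0.0,"rx": 0.0,"ry": 0.0,"rz": 0.0,"gripper": -1.0},
])

```text
clock: 5.38
tool_pos: [0.5037, 0.2437, 0.2224]
orientation: [-179.7, -0.1, 104.0]
contact_force: [0.1, 0.1, -1.8]
opening: 0.0352
gripper_force: 35.3
```

>>> send_rows([
  {"dx": 0.08,"dy": 0.0,"dz": 0.0,"rx": 0.0,"ry": 0.0,"rz": 0.0,"gripper": -1.0},
  {"dx": 0.04,"dy": 0.0,"dz": 0.0,"rx": 0.0,"ry": 0.0,"rz": 0.0,"gripper": -1.0},
  {"dx": 0.0,"dy": 0.0,"dz": 0.0,"rx": 0.0,"ry": 0.0,"rz": 0.0,"gripper": -1.0},
  {"dx": 0.0,"dy": 0.0,"dz": 0.0,"rx": 0.0,"ry": 0.0,"rz": 0.0,"gripper": -1.0},
])

```text
clock: 5.72
tool_pos: [0.4988, 0.2697, 0.2235]
orientation: [-179.9, 0.1, 104.0]
contact_force: [0.0, 0.1, -1.7]
opening: 0.0353
gripper_force: 35.3
```

```bash
python3 - <<'E'
from h import *
go(.4993,.272,.097,104)
for c in ['scene','side','wrist']:
    p=arm.camera(c)
    for n in ['side_tray','alcohol']: print(c,n,[(round(d['p'],2),np.round(d['xyz'],3).tolist()) for d in arm.spot_point(p,n)[:5] if d['xyz'][1]>.2])
E
```

```text
from [0.4988 0.2697 0.2235] 104.03 units [0.0085 0.0041 0.5061] rz 0.0003 rows 4.0
scene side_tray [(0.59, [0.502, 0.335, 0.004]), (0.3, [0.498, 0.275, 0.132])]
scene alcohol [(0.62, [0.494, 0.275, 0.131])]
side side_tray [(0.64, [0.505, 0.332, 0.003])]
side alcohol [(0.92, [0.499, 0.275, 0.132])]
wrist side_tray [(0.56, [0.501, 0.336, -0.0])]
wrist alcohol []
```

>>> send_rows([
  {"dx": 0.01,"dy": 0.004,"dz": 0.1,"rx": 0.0,"ry": 0.0,"rz": 0.0,"gripper": -1.0},
  {"dx": 0.0,"dy": 0.0,"dz": 0.14,"rx": 0.0,"ry": 0.0,"rz": 0.0,"gripper": -1.0},
  {"dx": 0.0,"dy": 0.0,"dz": 0.12,"rx": 0.0,"ry": 0.0,"rz": 0.0,"gripper": -1.0},
  {"dx": 0.0,"dy": 0.0,"dz": 0.08,"rx": 0.0,"ry": 0.0,"rz": 0.0,"gripper": -1.0},
  {"dx": 0.0,"dy": 0.0,"dz": 0.03,"rx": 0.0,"ry": 0.0,"rz": 0.0,"gripper": -1.0},
])

```text
clock: 6.58
tool_pos: [0.4973, 0.2711, 0.1034]
orientation: [-179.6, 0.1, 103.9]
contact_force: [-0.4, -0.4, -1.6]
opening: 0.0355
gripper_force: 35.3
```

>>> send_rows([
  {"dx": 0.0,"dy": 0.0,"dz": 0.02,"rx": 0.0,"ry": 0.0,"rz": 0.0,"gripper": -1.0},
  {"dx": 0.0,"dy": 0.0,"dz": 0.01,"rx": 0.0,"ry": 0.0,"rz": 0.0,"gripper": -1.0},
  {"dx": 0.0,"dy": 0.0,"dz": 0.01,"rx": 0.0,"ry": 0.0,"rz": 0.0,"gripper": -1.0},
  {"dx": 0.0,"dy": 0.0,"dz": 0.0,"rx": 0.0,"ry": 0.0,"rz": 0.0,"gripper": -1.0},
  {"dx": 0.0,"dy": 0.0,"dz": 0.0,"rx": 0.0,"ry": 0.0,"rz": 0.0,"gripper": -1.0},
])

```text
clock: 7.0
tool_pos: [0.5014, 0.2732, 0.0988]
orientation: [179.9, -0.0, 103.9]
contact_force: [0.1, 0.3, -0.6]
opening: 0.035
gripper_force: 35.3
```

>>> send_rows([
  {"dx": 0.0,"dy": 0.0,"dz": 0.004,"rx": 0.0,"ry": 0.0,"rz": 0.0,"gripper": -1.0},
  {"dx": 0.0,"dy": 0.0,"dz": 0.004,"rx": 0.0,"ry": 0.0,"rz": 0.0,"gripper": -1.0},
  {"dx": 0.0,"dy": 0.0,"dz": 0.0,"rx": 0.0,"ry": 0.0,"rz": 0.0,"gripper": -1.0},
  {"dx": 0.0,"dy": 0.0,"dz": 0.0,"rx": 0.0,"ry": 0.0,"rz": 0.0,"gripper": -1.0},
])

```text
clock: 7.33
tool_pos: [0.5003, 0.2728, 0.0956]
orientation: [180.0, -0.0, 104.0]
contact_force: [-0.4, 0.4, -1.2]
opening: 0.0352
gripper_force: 35.3
```

>>> send_rows([
  {"dx": 0.0,"dy": 0.0,"dz": 0.004,"rx": 0.0,"ry": 0.0,"rz": 0.0,"gripper": -1.0},
  {"dx": 0.0,"dy": 0.0,"dz": 0.0,"rx": 0.0,"ry": 0.0,"rz": 0.0,"gripper": -1.0},
  {"dx": 0.0,"dy": 0.0,"dz": 0.0,"rx": 0.0,"ry": 0.0,"rz": 0.0,"gripper": -1.0},
])

```text
clock: 7.58
tool_pos: [0.5005, 0.2729, 0.095]
orientation: [180.0, -0.0, 104.0]
contact_force: [-0.4, -0.6, 2.3]
opening: 0.0352
gripper_force: 35.6
```

>>> send_rows([
  {"dx": 0.0,"dy": 0.0,"dz": 0.0,"rx": 0.0,"ry": 0.0,"rz": 0.0,"gripper": 0.4},
  {"dx": 0.0,"dy": 0.0,"dz": 0.0,"rx": 0.0,"ry": 0.0,"rz": 0.0,"gripper": 0.4},
  {"dx": 0.0,"dy": 0.0,"dz": 0.0,"rx": 0.0,"ry": 0.0,"rz": 0.0,"gripper": 0.4},
  {"dx": 0.0,"dy": 0.0,"dz": 0.0,"rx": 0.0,"ry": 0.0,"rz": 0.0,"gripper": 0.4},
])

```text
clock: 7.92
tool_pos: [0.5003, 0.2727, 0.0943]
orientation: [-180.0, 0.0, 103.9]
contact_force: [-0.5, 0.2, -0.3]
opening: 0.0598
gripper_force: 0.0
```

>>> send_rows([
  {"dx": 0.0,"dy": 0.0,"dz": -0.06,"rx": 0.0,"ry": 0.0,"rz": 0.0,"gripper": 0.4},
  {"dx": 0.0,"dy": 0.0,"dz": -0.14,"rx": 0.0,"ry": 0.0,"rz": 0.0,"gripper": 0.2},
  {"dx": 0.0,"dy": 0.0,"dz": -0.14,"rx": 0.0,"ry": 0.0,"rz": 0.0,"gripper": 0.2},
  {"dx": 0.0,"dy": 0.0,"dz": -0.14,"rx": 0.0,"ry": 0.0,"rz": 0.0,"gripper": 0.2},
  {"dx": 0.0,"dy": 0.0,"dz": -0.04,"rx": 0.0,"ry": 0.0,"rz": 0.0,"gripper": 0.2},
])

```text
clock: 8.33
tool_pos: [0.5038, 0.2743, 0.231]
orientation: [179.4, -0.1, 104.0]
contact_force: [0.5, 1.5, 0.9]
opening: 0.0515
gripper_force: 0.0
```

```bash
python3 - <<'E'
from h import *
for c in ['scene','side']:
    p=arm.camera(c);save(p,c+'2')
    for n in ['alcohol','iodine','plasters','needles']: print(c,n,[(round(d['p'],2),np.round(d['xyz'],3).tolist()) for d in arm.spot_point(p,n)[:5] if d['xyz'][1]>-.02])
print(arm.get_obs()['opening']);go(.559,.0785,.225,104)
E
```

```text
scene alcohol [(0.92, [0.497, 0.28, 0.003])]
scene iodine [(0.63, [0.56, 0.083, 0.007])]
scene plasters [(0.68, [0.579, 0.008, 0.009])]
scene needles [(0.2, [0.56, 0.081, 0.008])]
side alcohol [(0.94, [0.496, 0.28, 0.005])]
side iodine [(0.74, [0.558, 0.08, 0.006])]
side plasters [(0.67, [0.574, 0.012, 0.004])]
side needles [(0.92, [0.643, 0.033, 0.005])]
0.05103753934817335
from [0.4994 0.2723 0.2226] 103.95 units [-0.8099  0.0447 -0.0095] rz -0.0006 rows 6.0
```

>>> send_rows([
  {"dx": -0.1,"dy": 0.009,"dz": 0.0,"rx": 0.0,"ry": 0.0,"rz": 0.0,"gripper": 0.2},
  {"dx": -0.15,"dy": 0.009,"dz": 0.0,"rx": 0.0,"ry": 0.0,"rz": 0.0,"gripper": 0.2},
  {"dx": -0.15,"dy": 0.009,"dz": 0.0,"rx": 0.0,"ry": 0.0,"rz": 0.0,"gripper": 0.2},
  {"dx": -0.15,"dy": 0.009,"dz": 0.0,"rx": 0.0,"ry": 0.0,"rz": 0.0,"gripper": 0.2},
  {"dx": -0.15,"dy": 0.01,"dz": 0.0,"rx": 0.0,"ry": 0.0,"rz": 0.0,"gripper": 0.2},
])

```text
clock: 9.25
tool_pos: [0.5535, 0.1042, 0.2237]
orientation: [-179.9, -0.0, 104.0]
contact_force: [1.4, -0.6, 0.8]
opening: 0.0509
gripper_force: 0.0
```

>>> send_rows([
  {"dx": -0.08,"dy": 0.0,"dz": 0.0,"rx": 0.0,"ry": 0.0,"rz": 0.0,"gripper": 0.2},
  {"dx": -0.024,"dy": 0.0,"dz": 0.0,"rx": 0.0,"ry": 0.0,"rz": 0.0,"gripper": 0.2},
  {"dx": 0.0,"dy": 0.0,"dz": 0.0,"rx": 0.0,"ry": 0.0,"rz": 0.0,"gripper": 0.2},
  {"dx": 0.0,"dy": 0.0,"dz": 0.0,"rx": 0.0,"ry": 0.0,"rz": 0.0,"gripper": 0.2},
])

```text
clock: 9.58
tool_pos: [0.5595, 0.0809, 0.2239]
orientation: [-179.9, -0.1, 103.9]
contact_force: [0.5, 0.7, 0.0]
opening: 0.0507
gripper_force: 0.0
```

```bash
python3 - <<'E'
from h import *
p=arm.camera('wrist');save(p,'w3')
for n in ['iodine','plasters','needles']: print(n,[(round(d['p'],2),np.round(d['xyz'],3).tolist()) for d in arm.spot_point(p,n)[:2]])
go(.559,.080,.054,104)
E
```

```text
iodine [(0.82, [0.56, 0.079, 0.002])]
plasters [(0.92, [0.583, 0.008, 0.003])]
needles [(0.57, [0.644, 0.032, 0.006])]
from [0.5595 0.0819 0.2243] 104.06 units [-0.0067 -0.0037  0.6813] rz 0.0007 rows 5.0
```

>>> send_rows([
  {"dx": -0.007,"dy": -0.003,"dz": 0.1,"rx": 0.0,"ry": 0.0,"rz": 0.0,"gripper": 0.2},
  {"dx": 0.0,"dy": 0.0,"dz": 0.15,"rx": 0.0,"ry": 0.0,"rz": 0.0,"gripper": 0.2},
  {"dx": 0.0,"dy": 0.0,"dz": 0.15,"rx": 0.0,"ry": 0.0,"rz": 0.0,"gripper": 0.2},
  {"dx": 0.0,"dy": 0.0,"dz": 0.12,"rx": 0.0,"ry": 0.0,"rz": 0.0,"gripper": 0.2},
  {"dx": 0.0,"dy": 0.0,"dz": 0.08,"rx": 0.0,"ry": 0.0,"rz": 0.0,"gripper": 0.2},
])

```text
clock: 10.2
tool_pos: [0.5568, 0.0796, 0.071]
orientation: [-179.7, -0.1, 104.0]
contact_force: [-0.4, 0.0, 0.5]
opening: 0.0509
gripper_force: 0.0
```

>>> send_rows([
  {"dx": 0.0,"dy": 0.0,"dz": 0.05,"rx": 0.0,"ry": 0.0,"rz": 0.0,"gripper": 0.2},
  {"dx": 0.0,"dy": 0.0,"dz": 0.02,"rx": 0.0,"ry": 0.0,"rz": 0.0,"gripper": 0.2},
  {"dx": 0.0,"dy": 0.0,"dz": 0.01,"rx": 0.0,"ry": 0.0,"rz": 0.0,"gripper": 0.2},
  {"dx": 0.0,"dy": 0.0,"dz": 0.0,"rx": 0.0,"ry": 0.0,"rz": 0.0,"gripper": 0.2},
  {"dx": 0.0,"dy": 0.0,"dz": 0.0,"rx": 0.0,"ry": 0.0,"rz": 0.0,"gripper": 0.2},
])

```text
clock: 10.62
tool_pos: [0.5612, 0.0788, 0.0561]
orientation: [179.8, 0.0, 104.0]
contact_force: [0.4, -0.1, -0.7]
opening: 0.0512
gripper_force: 0.0
```

```bash
python3 - <<'E'
from h import *
p=arm.camera('side');a=p['img'][130:250,200:350];b=arm.camera('scene')['img'][160:260,190:315]
a=cv2.resize(a,(400,320),interpolation=2);b=cv2.resize(b,(400,320),interpolation=2)
cv2.imwrite('pics/a2.png',np.hstack([a,b])[:,:,::-1]);print(arm.get_obs()['tool_pos'],arm.get_obs()['contact_force'])
E
```

```text
[0.56117487 0.07872255 0.05619507] [ 0.95829738 -0.28469783 -0.11938047]
```

View pics/a2.png

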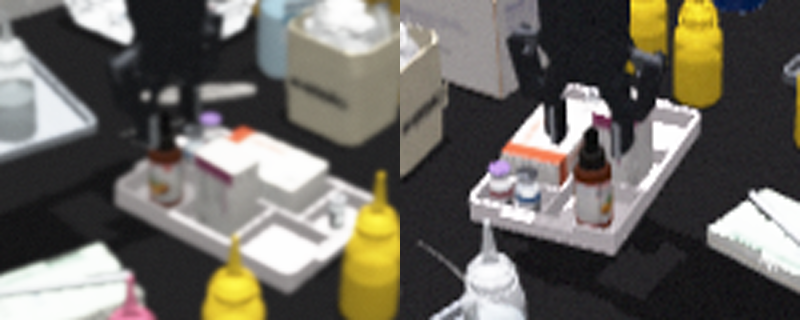

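```bash
python3 - <<'E'
from h import *
tp=arm.get_obs()['tool_pos']
for c,o,s in [('side',(200,130),400/150),('scene',(190,160),3.2)]:
    p=arm.camera(c);T=p['camera_from_world'];K=p['intrinsics']
    ax=np.array([.97,.242,0])*.0255
    for q in [tp,tp+ax,tp-ax,(.5595,.0795,.106),(.5595,.0795,.004)]:
        v=T[:3,:3]@q+T[:3,3];u=np.array([K[0,2]+K[0,0]*v[0]/-v[2],K[1,2]-K[1,1]*v[1]/-v[2]]);print(c,np.round(u,1),'crop',np.round((u-o)*s))
    a=p['img'][130:190,230:305] if c=='side' else p['img'][180:240,215:290]
    a=cv2.resize(a,(400,320),interpolation=2)
    A=a if c=='side' else np.hstack([A,a])
cv2.imwrite('pics/a3.png',A[:,:,::-1])
E
```

```text
side [262.9 187. ] crop [168. 152.]
side [269.5 182.8] crop [185. 141.]
side [256.2 191.3] crop [150. 163.]
side [261.9 170.2] crop [165. 107.]
side [262.5 203.8] crop [167. 197.]
scene [249.3 213.7] crop [190. 172.]
scene [241.1 211.8] crop [164. 166.]
scene [257.7 215.6] crop [217. 178.]
scene [249. 199.] crop [189. 125.]
scene [250.3 229. ] crop [193. 221.]
```

View pics/a3.png

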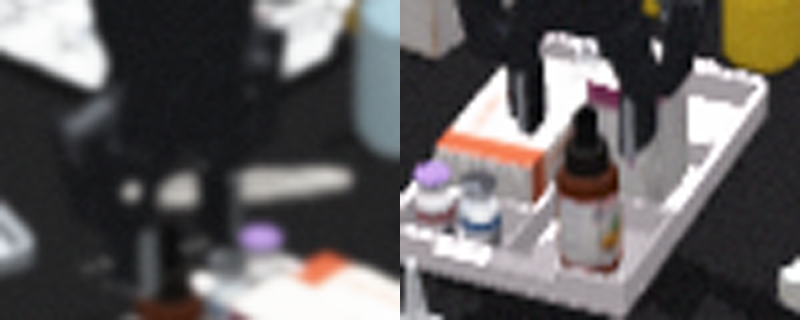

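The fingers straddle the dropper in both views, but the tips appear higher than the TCP reading suggests: around (239,204) and (259,209) in the scene view. I'll go 14 mm lower, which clears everything, and look again.

>>> send_rows([
  {"dx": 0.004,"dy": -0.006,"dz": 0.02,"rx": 0.0,"ry": 0.0,"rz": 0.0,"gripper": 0.2},
  {"dx": 0.0,"dy": 0.0,"dz": 0.02,"rx": 0.0,"ry": 0.0,"rz": 0.0,"gripper": 0.2},
  {"dx": 0.0,"dy": 0.0,"dz": 0.012,"rx": 0.0,"ry": 0.0,"rz": 0.0,"gripper": 0.2},
  {"dx": 0.0,"dy": 0.0,"dz": 0.0,"rx": 0.0,"ry": 0.0,"rz": 0.0,"gripper": 0.2},
  {"dx": 0.0,"dy": 0.0,"dz": 0.0,"rx": 0.0,"ry": 0.0,"rz": 0.0,"gripper": 0.2},
])

```text
clock: 11.23
tool_pos: [0.5573, 0.0791, 0.0408]
orientation: [-179.9, -0.0, 104.0]
contact_force: [-0.2, -0.5, -0.4]
opening: 0.0511
gripper_force: 0.0
```

```bash
python3 - <<'E'
from h import *
o=arm.get_obs();tp=o['tool_pos'];print(tp,o['contact_force'])
w=arm.camera('wrist');p=arm.camera('scene');T=p['camera_from_world'];K=p['intrinsics']
ax=np.array([.97,.242,0])*.0255
for q in [tp+ax,tp-ax,tp]:
    v=T[:3,:3]@q+T[:3,3];print(np.round([K[0,2]+K[0,0]*v[0]/-v[2],K[1,2]-K[1,1]*v[1]/-v[2]],1))
a=cv2.resize(p['img'][180:240,215:290],(400,320),interpolation=2)
cv2.imwrite('pics/a4.png',np.hstack([a,cv2.resize(w['img'],(400,320))])[:,:,::-1])
E
```

```text
[0.55729968 0.07909447 0.04076762] [-0.17165957 -0.45116242 -0.38180763]
[242.3 216.8]
[258.8 220.6]
[250.5 218.7]
```

View pics/a4.png

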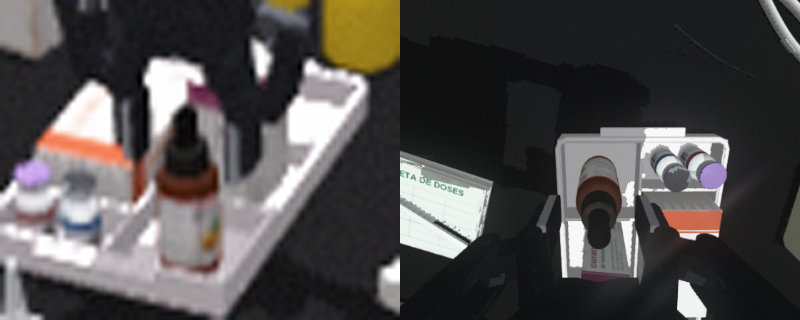

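>>> send_rows([
  {"dx": 0.0,"dy": 0.006,"dz": 0.018,"rx": 0.0,"ry": 0.0,"rz": 0.0,"gripper": 0.2},
  {"dx": 0.0,"dy": 0.0,"dz": 0.0,"rx": 0.0,"ry": 0.0,"rz": 0.0,"gripper": 0.2},
  {"dx": 0.0,"dy": 0.0,"dz": 0.0,"rx": 0.0,"ry": 0.0,"rz": 0.0,"gripper": -0.1},
  {"dx": 0.0,"dy": 0.0,"dz": 0.0,"rx": 0.0,"ry": 0.0,"rz": 0.0,"gripper": -0.2},
  {"dx": 0.0,"dy": 0.0,"dz": 0.0,"rx": 0.0,"ry": 0.0,"rz": 0.0,"gripper": -1.0},
])

```text
clock: 11.75
tool_pos: [0.5593, 0.0795, 0.0372]
orientation: [-180.0, 0.0, 104.0]
contact_force: [-0.2, -0.5, 0.9]
opening: 0.0293
gripper_force: 34.5
```

>>> send_rows([
  {"dx": 0.0,"dy": 0.0,"dz": 0.0,"rx": 0.0,"ry": 0.0,"rz": 0.0,"gripper": -1.0},
  {"dx": 0.0,"dy": 0.0,"dz": 0.0,"rx": 0.0,"ry": 0.0,"rz": 0.0,"gripper": -1.0},
  {"dx": 0.0,"dy": 0.0,"dz": 0.0,"rx": 0.0,"ry": 0.0,"rz": 0.0,"gripper": -1.0},
])

```text
clock: 12.0
tool_pos: [0.5593, 0.0795, 0.0372]
orientation: [-180.0, 0.0, 104.0]
contact_force: [-1.1, -0.5, 2.5]
opening: 0.0288
gripper_force: 34.5
```

```bash
python3 - <<'E'
from h import *
p=arm.camera('scene');w=arm.camera('side')
a=cv2.resize(p['img'][185:235,225:275],(500,500),interpolation=2)
b=cv2.resize(w['img'][160:210,240:270],(300,500),interpolation=2)
cv2.imwrite('pics/a5.png',np.hstack([a,b])[:,:,::-1])
E
```

```text
(no output)
```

View pics/a5.png

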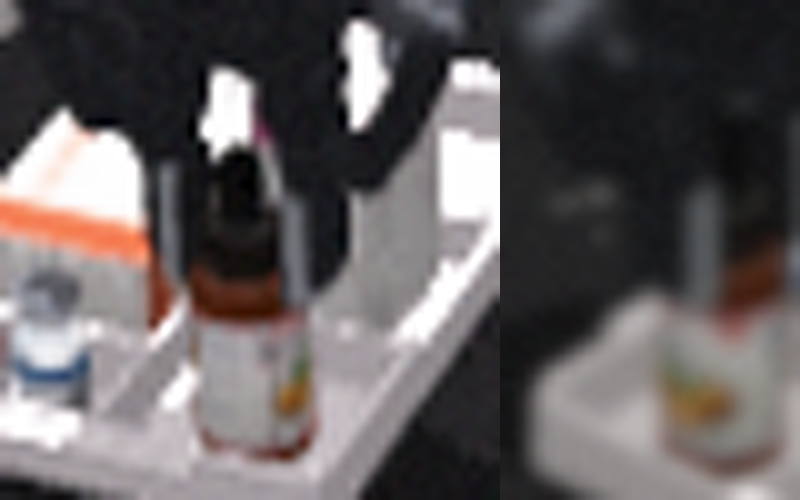

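The dropper is held only by its tapering shoulder: tips at about (300,300) and (175,285) in the crop, label starting at 320, opening 28.8 mm instead of 33. I'll open, go 9 mm lower and grip again.

>>> send_rows([
  {"dx": 0.0,"dy": 0.0,"dz": 0.0,"rx": 0.0,"ry": 0.0,"rz": 0.0,"gripper": 0.2},
  {"dx": 0.0,"dy": 0.0,"dz": 0.0,"rx": 0.0,"ry": 0.0,"rz": 0.0,"gripper": 0.2},
  {"dx": 0.0,"dy": 0.0,"dz": 0.012,"rx": 0.0,"ry": 0.0,"rz": 0.0,"gripper": 0.2},
  {"dx": 0.0,"dy": 0.0,"dz": 0.012,"rx": 0.0,"ry": 0.0,"rz": 0.0,"gripper": 0.2},
  {"dx": 0.0,"dy": 0.0,"dz": 0.012,"rx": 0.0,"ry": 0.0,"rz": 0.0,"gripper": 0.2},
])

```text
clock: 12.52
tool_pos: [0.5592, 0.0795, 0.0274]
orientation: [-180.0, -0.0, 104.0]
contact_force: [-0.2, 0.4, -0.1]
opening: 0.0509
gripper_force: 0.0
```

>>> send_rows([
  {"dx": 0.0,"dy": 0.0,"dz": 0.0,"rx": 0.0,"ry": 0.0,"rz": 0.0,"gripper": 0.0},
  {"dx": 0.0,"dy": 0.0,"dz": 0.0,"rx": 0.0,"ry": 0.0,"rz": 0.0,"gripper": -0.1},
  {"dx": 0.0,"dy": 0.0,"dz": 0.0,"rx": 0.0,"ry": 0.0,"rz": 0.0,"gripper": -1.0},
  {"dx": 0.0,"dy": 0.0,"dz": 0.0,"rx": 0.0,"ry": 0.0,"rz": 0.0,"gripper": -1.0},
  {"dx": 0.0,"dy": 0.0,"dz": 0.0,"rx": 0.0,"ry": 0.0,"rz": 0.0,"gripper": -1.0},
])

```text
clock: 12.93
tool_pos: [0.5594, 0.0795, 0.0279]
orientation: [180.0, 0.0, 103.9]
contact_force: [0.7, -0.1, -1.4]
opening: 0.0311
gripper_force: 34.6
```

>>> send_rows([
  {"dx": 0.0,"dy": 0.0,"dz": -0.03,"rx": 0.0,"ry": 0.0,"rz": 0.0,"gripper": -1.0},
  {"dx": 0.0,"dy": 0.0,"dz": -0.06,"rx": 0.0,"ry": 0.0,"rz": 0.0,"gripper": -1.0},
  {"dx": 0.0,"dy": 0.0,"dz": -0.1,"rx": 0.0,"ry": 0.0,"rz": 0.0,"gripper": -1.0},
  {"dx": 0.0,"dy": 0.0,"dz": -0.06,"rx": 0.0,"ry": 0.0,"rz": 0.0,"gripper": -1.0},
  {"dx": 0.0,"dy": 0.0,"dz": 0.0,"rx": 0.0,"ry": 0.0,"rz": 0.0,"gripper": -1.0},
])

```text
clock: 13.35
tool_pos: [0.563, 0.0798, 0.0948]
orientation: [179.5, 0.1, 104.0]
contact_force: [-0.1, 1.0, -0.7]
opening: 0.0306
gripper_force: 34.8
```

```bash
python3 - <<'E'
from h import *
p=arm.camera('scene');w=arm.camera('side');o=arm.get_obs();print(o['tool_pos'],o['contact_force'],o['opening'])
for q in (p,w): print([(round(d['p'],2),np.round(d['xyz'],3).tolist()) for d in arm.spot_point(q,'iodine')[:2]])
a=cv2.resize(p['img'][165:225,220:280],(400,400),interpolation=2)
b=cv2.resize(w['img'][140:200,230:290],(400,400),interpolation=2)
cv2.imwrite('pics/a6.png',np.hstack([a,b])[:,:,::-1])
E
```

```text
[0.55998331 0.0795589  0.09129452] [ 0.44100904 -0.16277183 -0.7055813 ] 0.030639685813135385
[(0.76, [0.564, 0.082, 0.074])]
[(0.84, [0.562, 0.081, 0.071])]
```

View pics/a6.png

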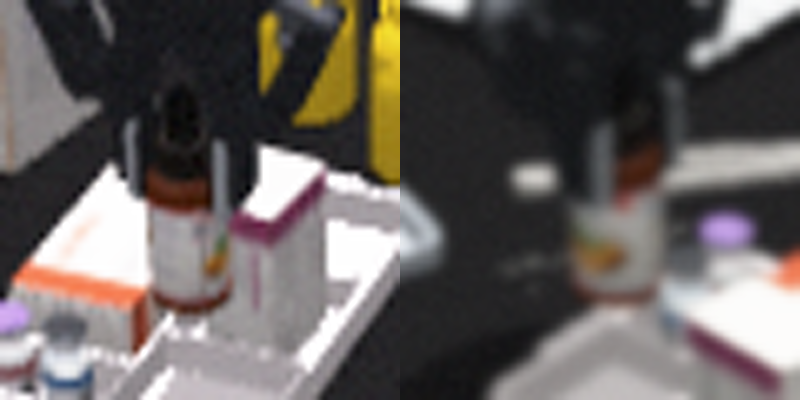

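>>> send_rows([
  {"dx": 0.0,"dy": 0.0,"dz": -0.1,"rx": 0.0,"ry": 0.0,"rz": 0.0,"gripper": -1.0},
  {"dx": 0.0,"dy": 0.0,"dz": -0.14,"rx": 0.0,"ry": 0.0,"rz": 0.0,"gripper": -1.0},
  {"dx": 0.0,"dy": 0.0,"dz": -0.14,"rx": 0.0,"ry": 0.0,"rz": 0.0,"gripper": -1.0},
  {"dx": 0.03,"dy": 0.003,"dz": -0.04,"rx": 0.0,"ry": 0.0,"rz": 0.0,"gripper": -1.0},
  {"dx": 0.1,"dy": 0.01,"dz": 0.0,"rx": 0.0,"ry": 0.0,"rz": 0.0,"gripper": -1.0},
])

```text
clock: 13.97
tool_pos: [0.5577, 0.1101, 0.1986]
orientation: [179.6, 0.1, 103.8]
contact_force: [1.0, -0.0, -1.9]
opening: 0.0308
gripper_force: 35.0
```

>>> send_rows([
  {"dx": 0.14,"dy": 0.01,"dz": 0.0,"rx": 0.0,"ry": 0.0,"rz": 0.0,"gripper": -1.0},
  {"dx": 0.14,"dy": 0.01,"dz": 0.0,"rx": 0.0,"ry": 0.0,"rz": 0.0,"gripper": -1.0},
  {"dx": 0.14,"dy": 0.01,"dz": 0.0,"rx": 0.0,"ry": 0.0,"rz": 0.0,"gripper": -1.0},
  {"dx": 0.14,"dy": 0.01,"dz": 0.0,"rx": 0.0,"ry": 0.0,"rz": 0.0,"gripper": -1.0},
  {"dx": 0.14,"dy": 0.01,"dz": 0.0,"rx": 0.0,"ry": 0.0,"rz": 0.0,"gripper": -1.0},
])

```text
clock: 14.38
tool_pos: [0.5228, 0.286, 0.1932]
orientation: [-179.8, 0.0, 103.9]
contact_force: [0.5, 1.2, -0.5]
opening: 0.0304
gripper_force: 35.0
```

>>> send_rows([
  {"dx": 0.14,"dy": 0.01,"dz": 0.0,"rx": 0.0,"ry": 0.0,"rz": 0.0,"gripper": -1.0},
  {"dx": 0.13,"dy": 0.01,"dz": 0.0,"rx": 0.0,"ry": 0.0,"rz": 0.0,"gripper": -1.0},
  {"dx": 0.1,"dy": 0.01,"dz": 0.0,"rx": 0.0,"ry": 0.0,"rz": 0.0,"gripper": -1.0},
  {"dx": 0.06,"dy": 0.01,"dz": 0.0,"rx": 0.0,"ry": 0.0,"rz": 0.0,"gripper": -1.0},
  {"dx": 0.0,"dy": 0.0,"dz": 0.0,"rx": 0.0,"ry": 0.0,"rz": 0.0,"gripper": -1.0},
])

```text
clock: 14.8
tool_pos: [0.5068, 0.3941, 0.1934]
orientation: [-179.9, -0.0, 104.1]
contact_force: [0.7, 0.0, -0.4]
opening: 0.0303
gripper_force: 35.0
```

>>> send_rows([
  {"dx": 0.0,"dy": 0.0,"dz": 0.1,"rx": 0.0,"ry": 0.0,"rz": 0.0,"gripper": -1.0},
  {"dx": 0.0,"dy": 0.0,"dz": 0.14,"rx": 0.0,"ry": 0.0,"rz": 0.0,"gripper": -1.0},
  {"dx": 0.0,"dy": 0.0,"dz": 0.14,"rx": 0.0,"ry": 0.0,"rz": 0.0,"gripper": -1.0},
  {"dx": 0.0,"dy": 0.0,"dz": 0.12,"rx": 0.0,"ry": 0.0,"rz": 0.0,"gripper": -1.0},
  {"dx": 0.0,"dy": 0.0,"dz": 0.06,"rx": 0.0,"ry": 0.0,"rz": 0.0,"gripper": -1.0},
])

```text
clock: 15.22
tool_pos: [0.5051, 0.3873, 0.0495]
orientation: [-179.5, 0.2, 103.9]
contact_force: [0.1, -0.3, -1.1]
opening: 0.0305
gripper_force: 35.0
```

>>> send_rows([
  {"dx": 0.0,"dy": 0.0,"dz": 0.03,"rx": 0.0,"ry": 0.0,"rz": 0.0,"gripper": -1.0},
  {"dx": 0.0,"dy": 0.0,"dz": 0.0,"rx": 0.0,"ry": 0.0,"rz": 0.0,"gripper": -1.0},
  {"dx": 0.0,"dy": 0.0,"dz": 0.0,"rx": 0.0,"ry": 0.0,"rz": 0.0,"gripper": -1.0},
  {"dx": 0.0,"dy": 0.0,"dz": 0.0,"rx": 0.0,"ry": 0.0,"rz": 0.0,"gripper": -1.0},
])

```text
clock: 15.55
tool_pos: [0.51, 0.3919, 0.0497]
orientation: [179.8, -0.1, 103.9]
contact_force: [1.2, -0.1, -0.8]
opening: 0.0306
gripper_force: 35.0
```

```bash
python3 - <<'E'
from h import *
p=arm.camera('scene');w=arm.camera('side');o=arm.get_obs();print(o['tool_pos'],o['contact_force'],o['opening'])
for q in (p,w):
  for n in ['iodine','alcohol']: print(n,[(round(d['p'],2),np.round(d['xyz'],3).tolist()) for d in arm.spot_point(q,n)[:5] if d['xyz'][1]>.1])
E
```

```text
[0.50997279 0.39222831 0.05008525] [ 0.07758297  0.91171861 -0.72162434] 0.030345969151620182
iodine [(0.6, [0.507, 0.398, 0.03])]
alcohol [(0.86, [0.497, 0.276, 0.004])]
iodine [(0.59, [0.509, 0.392, 0.028])]
alcohol [(0.74, [0.5, 0.277, 0.003])]
```

>>> send_rows([
  {"dx": 0.0,"dy": 0.0,"dz": 0.04,"rx": 0.0,"ry": 0.0,"rz": 0.0,"gripper": -1.0},
  {"dx": 0.0,"dy": 0.0,"dz": 0.03,"rx": 0.0,"ry": 0.0,"rz": 0.0,"gripper": -1.0},
  {"dx": 0.0,"dy": 0.0,"dz": 0.014,"rx": 0.0,"ry": 0.0,"rz": 0.0,"gripper": -1.0},
  {"dx": 0.0,"dy": 0.0,"dz": 0.0,"rx": 0.0,"ry": 0.0,"rz": 0.0,"gripper": -1.0},
  {"dx": 0.0,"dy": 0.0,"dz": 0.0,"rx": 0.0,"ry": 0.0,"rz": 0.0,"gripper": -1.0},
])

```text
clock: 16.27
tool_pos: [0.5079, 0.3912, 0.026]
orientation: [-179.9, 0.0, 104.0]
contact_force: [0.4, -0.2, -0.6]
opening: 0.0304
gripper_force: 35.0
```

>>> send_rows([
  {"dx": 0.0,"dy": 0.0,"dz": 0.006,"rx": 0.0,"ry": 0.0,"rz": 0.0,"gripper": -1.0},
  {"dx": 0.0,"dy": 0.0,"dz": 0.0,"rx": 0.0,"ry": 0.0,"rz": 0.0,"gripper": -1.0},
  {"dx": 0.0,"dy": 0.0,"dz": 0.0,"rx": 0.0,"ry": 0.0,"rz": 0.0,"gripper": -1.0},
])

```text
clock: 16.52
tool_pos: [0.5081, 0.3913, 0.0258]
orientation: [-179.9, 0.0, 103.9]
contact_force: [-1.6, -1.2, 4.7]
opening: 0.0307
gripper_force: 35.5
```

>>> send_rows([
  {"dx": 0.0,"dy": 0.0,"dz": 0.0,"rx": 0.0,"ry": 0.0,"rz": 0.0,"gripper": 0.3},
  {"dx": 0.0,"dy": 0.0,"dz": 0.0,"rx": 0.0,"ry": 0.0,"rz": 0.0,"gripper": 0.3},
  {"dx": 0.0,"dy": 0.0,"dz": 0.0,"rx": 0.0,"ry": 0.0,"rz": 0.0,"gripper": 0.3},
  {"dx": 0.0,"dy": 0.0,"dz": 0.0,"rx": 0.0,"ry": 0.0,"rz": 0.0,"gripper": 0.3},
  {"dx": 0.0,"dy": 0.0,"dz": -0.06,"rx": 0.0,"ry": 0.0,"rz": 0.0,"gripper": 0.3},
])

```text
clock: 16.93
tool_pos: [0.5057, 0.3895, 0.0373]
orientation: [-179.6, 0.1, 103.9]
contact_force: [-0.8, -1.5, -0.2]
opening: 0.0556
gripper_force: 0.0
```

>>> send_rows([
  {"dx": 0.0,"dy": 0.0,"dz": -0.14,"rx": 0.0,"ry": 0.0,"rz": 0.0,"gripper": 0.3},
  {"dx": 0.0,"dy": 0.0,"dz": -0.15,"rx": 0.0,"ry": 0.0,"rz": 0.0,"gripper": 0.3},
  {"dx": 0.0,"dy": 0.0,"dz": -0.15,"rx": 0.0,"ry": 0.0,"rz": 0.0,"gripper": 0.3},
  {"dx": 0.0,"dy": 0.0,"dz": -0.15,"rx": 0.0,"ry": 0.0,"rz": 0.0,"gripper": 0.3},
  {"dx": 0.0,"dy": 0.0,"dz": -0.1,"rx": 0.0,"ry": 0.0,"rz": 0.0,"gripper": 0.3},
])

```text
clock: 17.35
tool_pos: [0.51, 0.3925, 0.2189]
orientation: [179.6, -0.1, 104.0]
contact_force: [0.4, 0.1, -0.2]
opening: 0.0559
gripper_force: 0.0
```

>>> send_rows([
  {"dx": -0.12,"dy": -0.01,"dz": 0.0,"rx": 0.0,"ry": 0.0,"rz": 0.0,"gripper": 0.3},
  {"dx": -0.15,"dy": -0.01,"dz": 0.0,"rx": 0.0,"ry": 0.0,"rz": 0.0,"gripper": 0.3},
  {"dx": -0.15,"dy": -0.01,"dz": 0.0,"rx": 0.0,"ry": 0.0,"rz": 0.0,"gripper": 0.3},
  {"dx": -0.15,"dy": -0.01,"dz": 0.0,"rx": 0.0,"ry": 0.0,"rz": 0.0,"gripper": 0.3},
  {"dx": -0.15,"dy": -0.01,"dz": 0.0,"rx": 0.0,"ry": 0.0,"rz": 0.0,"gripper": 0.3},
])

```text
clock: 17.77
tool_pos: [0.5398, 0.2123, 0.2143]
orientation: [179.9, 0.0, 104.0]
contact_force: [-0.5, 0.1, 0.6]
opening: 0.0554
gripper_force: 0.0
```

>>> send_rows([
  {"dx": -0.15,"dy": -0.01,"dz": 0.0,"rx": 0.0,"ry": 0.0,"rz": 0.0,"gripper": 0.3},
  {"dx": -0.15,"dy": -0.01,"dz": 0.0,"rx": 0.0,"ry": 0.0,"rz": 0.0,"gripper": 0.3},
  {"dx": -0.15,"dy": -0.01,"dz": 0.0,"rx": 0.0,"ry": 0.0,"rz": 0.0,"gripper": 0.3},
  {"dx": -0.15,"dy": -0.01,"dz": 0.0,"rx": 0.0,"ry": 0.0,"rz": 0.0,"gripper": 0.3},
  {"dx": -0.13,"dy": -0.007,"dz": 0.0,"rx": 0.0,"ry": 0.0,"rz": 0.0,"gripper": 0.3},
])

```text
clock: 18.18
tool_pos: [0.5725, 0.0313, 0.2143]
orientation: [179.9, 0.1, 103.9]
contact_force: [0.8, 1.2, -0.2]
opening: 0.0555
gripper_force: 0.0
```

>>> send_rows([
  {"dx": -0.07,"dy": 0.0,"dz": 0.0,"rx": 0.0,"ry": 0.0,"rz": 0.0,"gripper": 0.3},
  {"dx": -0.026,"dy": 0.0,"dz": 0.0,"rx": 0.0,"ry": 0.0,"rz": 0.0,"gripper": 0.3},
  {"dx": 0.0,"dy": 0.0,"dz": 0.0,"rx": 0.0,"ry": 0.0,"rz": 0.0,"gripper": 0.3},
  {"dx": 0.0,"dy": 0.0,"dz": 0.0,"rx": 0.0,"ry": 0.0,"rz": 0.0,"gripper": 0.3},
])

```text
clock: 18.52
tool_pos: [0.5779, 0.0111, 0.2134]
orientation: [180.0, -0.0, 103.9]
contact_force: [-0.3, 0.0, -1.0]
opening: 0.0556
gripper_force: 0.0
```

```bash
python3 - <<'E'
from h import *
o=arm.get_obs();p=arm.camera('wrist');s=arm.camera('scene');w=arm.camera('side')
for q in (s,w,p):
  for n in ['iodine','alcohol','plasters']: print(n,[(round(d['p'],2),np.round(d['xyz'],3).tolist()) for d in arm.spot_point(q,n)[:5] if d['xyz'][1]>-.05])
T=wristT(p,o)
for d in arm.regions_of(p,'plasters')[:1]: print(rect(p,d['region'],.086,T),d['region'].sum());r=cv2.resize(np.where(d['region'][...,None],p['img'],p['img']//2),(480,360));cv2.imwrite('pics/a7.png',r[:,:,::-1])
go(.578,.010,.04,104)
E
```

```text
iodine [(0.74, [0.506, 0.394, 0.005])]
alcohol [(0.84, [0.497, 0.276, -0.0])]
plasters [(0.76, [0.577, 0.011, 0.007])]
iodine [(0.79, [0.508, 0.392, 0.006])]
alcohol [(0.9, [0.499, 0.281, 0.006])]
plasters [(0.95, [0.577, 0.012, 0.005])]
iodine []
alcohol []
plasters [(0.65, [0.582, 0.011, 0.005])]
[576.5  15.5  37.5  62.3   8.7] 2384
from [0.578  0.0106 0.2129] 103.96 units [-2.200e-03 -6.000e-04  6.915e-01] rz -0.0005 rows 5.0
```

View pics/a7.png

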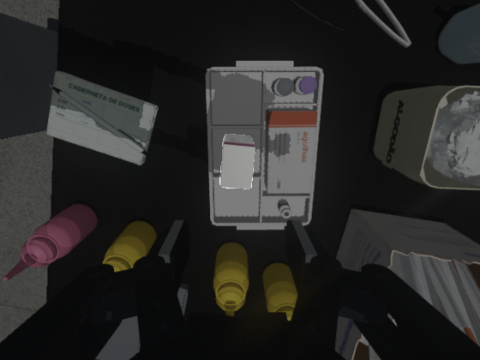

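>>> send_rows([
  {"dx": 0.0,"dy": 0.0,"dz": 0.1,"rx": 0.0,"ry": 0.0,"rz": 0.045,"gripper": 0.3},
  {"dx": 0.0,"dy": 0.0,"dz": 0.15,"rx": 0.0,"ry": 0.0,"rz": 0.0,"gripper": 0.3},
  {"dx": 0.0,"dy": 0.0,"dz": 0.15,"rx": 0.0,"ry": 0.0,"rz": 0.0,"gripper": 0.3},
  {"dx": 0.0,"dy": 0.0,"dz": 0.12,"rx": 0.0,"ry": 0.0,"rz": 0.0,"gripper": 0.3},
  {"dx": 0.0,"dy": 0.0,"dz": 0.08,"rx": 0.0,"ry": 0.0,"rz": 0.0,"gripper": 0.3},
])

```text
clock: 19.58
tool_pos: [0.5755, 0.0105, 0.0594]
orientation: [-179.7, -0.1, 99.9]
contact_force: [-0.9, -0.4, -0.6]
opening: 0.0556
gripper_force: 0.0
```

>>> send_rows([
  {"dx": 0.0,"dy": 0.0,"dz": 0.06,"rx": 0.0,"ry": 0.0,"rz": 0.0,"gripper": 0.3},
  {"dx": 0.0,"dy": 0.0,"dz": 0.03,"rx": 0.0,"ry": 0.0,"rz": 0.0,"gripper": 0.3},
  {"dx": 0.0,"dy": 0.0,"dz": 0.0,"rx": 0.0,"ry": 0.0,"rz": 0.0,"gripper": 0.3},
  {"dx": 0.0,"dy": 0.0,"dz": 0.0,"rx": 0.0,"ry": 0.0,"rz": 0.0,"gripper": 0.3},
  {"dx": 0.0,"dy": 0.0,"dz": 0.0,"rx": 0.0,"ry": 0.0,"rz": 0.0,"gripper": 0.0},
])

```text
clock: 20.0
tool_pos: [0.5795, 0.0104, 0.0419]
orientation: [179.8, 0.0, 99.9]
contact_force: [0.7, 0.8, 0.2]
opening: 0.0448
gripper_force: 0.0
```

>>> send_rows([
  {"dx": 0.0,"dy": 0.0,"dz": 0.0,"rx": 0.0,"ry": 0.0,"rz": 0.0,"gripper": -0.1},
  {"dx": 0.0,"dy": 0.0,"dz": 0.0,"rx": 0.0,"ry": 0.0,"rz": 0.0,"gripper": -1.0},
  {"dx": 0.0,"dy": 0.0,"dz": 0.0,"rx": 0.0,"ry": 0.0,"rz": 0.0,"gripper": -1.0},
  {"dx": 0.0,"dy": 0.0,"dz": 0.0,"rx": 0.0,"ry": 0.0,"rz": 0.0,"gripper": -1.0},
  {"dx": 0.0,"dy": 0.0,"dz": 0.0,"rx": 0.0,"ry": 0.0,"rz": 0.0,"gripper": -1.0},
], newtons=30)

```text
clock: 20.42
tool_pos: [0.5794, 0.0104, 0.0422]
orientation: [179.8, 0.0, 99.9]
contact_force: [-1.5, 0.7, 5.8]
opening: 0.036
gripper_force: 30.6
```

>>> send_rows([
  {"dx": 0.0,"dy": 0.0,"dz": -0.06,"rx": 0.0,"ry": 0.0,"rz": 0.0,"gripper": -1.0},
  {"dx": 0.0,"dy": 0.0,"dz": -0.15,"rx": 0.0,"ry": 0.0,"rz": 0.0,"gripper": -1.0},
  {"dx": 0.0,"dy": 0.0,"dz": -0.15,"rx": 0.0,"ry": 0.0,"rz": 0.0,"gripper": -1.0},
  {"dx": 0.0,"dy": 0.0,"dz": -0.15,"rx": 0.0,"ry": 0.0,"rz": 0.0,"gripper": -1.0},
  {"dx": 0.0,"dy": 0.0,"dz": -0.15,"rx": 0.0,"ry": 0.0,"rz": 0.0,"gripper": -1.0},
])

```text
clock: 20.83
tool_pos: [0.5775, 0.0106, 0.2069]
orientation: [-180.0, -0.0, 99.9]
contact_force: [1.0, -0.1, -1.8]
opening: 0.0359
gripper_force: 30.0
```

>>> send_rows([
  {"dx": 0.04,"dy": 0.005,"dz": -0.06,"rx": 0.0,"ry": 0.0,"rz": 0.0,"gripper": -1.0},
  {"dx": 0.1,"dy": 0.006,"dz": 0.0,"rx": 0.0,"ry": 0.0,"rz": 0.0,"gripper": -1.0},
  {"dx": 0.14,"dy": 0.006,"dz": 0.0,"rx": 0.0,"ry": 0.0,"rz": 0.0,"gripper": -1.0},
  {"dx": 0.14,"dy": 0.006,"dz": 0.0,"rx": 0.0,"ry": 0.0,"rz": 0.0,"gripper": -1.0},
  {"dx": 0.14,"dy": 0.006,"dz": 0.0,"rx": 0.0,"ry": 0.0,"rz": 0.0,"gripper": -1.0},
])

```text
clock: 21.25
tool_pos: [0.5607, 0.1507, 0.2208]
orientation: [180.0, -0.0, 99.8]
contact_force: [1.1, 0.0, -0.8]
opening: 0.0355
gripper_force: 30.0
```

>>> send_rows([
  {"dx": 0.14,"dy": 0.006,"dz": 0.0,"rx": 0.0,"ry": 0.0,"rz": 0.0,"gripper": -1.0},
  {"dx": 0.14,"dy": 0.006,"dz": 0.0,"rx": 0.0,"ry": 0.0,"rz": 0.0,"gripper": -1.0},
  {"dx": 0.14,"dy": 0.006,"dz": 0.0,"rx": 0.0,"ry": 0.0,"rz": 0.0,"gripper": -1.0},
  {"dx": 0.14,"dy": 0.006,"dz": 0.0,"rx": 0.0,"ry": 0.0,"rz": 0.0,"gripper": -1.0},
  {"dx": 0.1,"dy": 0.006,"dz": 0.0,"rx": 0.0,"ry": 0.0,"rz": 0.0,"gripper": -1.0},
])

```text
clock: 21.67
tool_pos: [0.5391, 0.3164, 0.2204]
orientation: [180.0, -0.1, 100.0]
contact_force: [-0.3, 0.3, -0.9]
opening: 0.036
gripper_force: 30.0
```

>>> send_rows([
  {"dx": 0.06,"dy": 0.006,"dz": 0.0,"rx": 0.0,"ry": 0.0,"rz": 0.0,"gripper": -1.0},
  {"dx": 0.026,"dy": 0.006,"dz": 0.0,"rx": 0.0,"ry": 0.0,"rz": 0.0,"gripper": -1.0},
  {"dx": 0.0,"dy": 0.0,"dz": 0.0,"rx": 0.0,"ry": 0.0,"rz": 0.0,"gripper": -1.0},
  {"dx": 0.0,"dy": 0.0,"dz": 0.0,"rx": 0.0,"ry": 0.0,"rz": 0.0,"gripper": -1.0},
])

```text
clock: 22.0
tool_pos: [0.5396, 0.3341, 0.2202]
orientation: [-180.0, 0.1, 99.9]
contact_force: [0.6, -0.1, -0.9]
opening: 0.0359
gripper_force: 30.0
```

>>> send_rows([
  {"dx": 0.0,"dy": 0.0,"dz": 0.1,"rx": 0.0,"ry": 0.0,"rz": 0.0,"gripper": -1.0},
  {"dx": 0.0,"dy": 0.0,"dz": 0.14,"rx": 0.0,"ry": 0.0,"rz": 0.0,"gripper": -1.0},
  {"dx": 0.0,"dy": 0.0,"dz": 0.14,"rx": 0.0,"ry": 0.0,"rz": 0.0,"gripper": -1.0},
  {"dx": 0.0,"dy": 0.0,"dz": 0.14,"rx": 0.0,"ry": 0.0,"rz": 0.0,"gripper": -1.0},
  {"dx": 0.0,"dy": 0.0,"dz": 0.08,"rx": 0.0,"ry": 0.0,"rz": 0.0,"gripper": -1.0},
])

```text
clock: 22.42
tool_pos: [0.5373, 0.3314, 0.0662]
orientation: [-179.7, 0.2, 99.8]
contact_force: [-0.1, 0.2, -1.1]
opening: 0.0364
gripper_force: 30.0
```

>>> send_rows([
  {"dx": 0.0,"dy": 0.0,"dz": 0.04,"rx": 0.0,"ry": 0.0,"rz": 0.0,"gripper": -1.0},
  {"dx": 0.0,"dy": 0.0,"dz": 0.0,"rx": 0.0,"ry": 0.0,"rz": 0.0,"gripper": -1.0},
  {"dx": 0.0,"dy": 0.0,"dz": 0.0,"rx": 0.0,"ry": 0.0,"rz": 0.0,"gripper": -1.0},
  {"dx": 0.0,"dy": 0.0,"dz": 0.0,"rx": 0.0,"ry": 0.0,"rz": 0.0,"gripper": -1.0},
])

```text
clock: 22.75
tool_pos: [0.5415, 0.3355, 0.0627]
orientation: [179.8, -0.1, 99.9]
contact_force: [-0.3, 0.2, -0.6]
opening: 0.036
gripper_force: 30.0
```

>>> send_rows([
  {"dx": 0.0,"dy": 0.0,"dz": 0.04,"rx": 0.0,"ry": 0.0,"rz": 0.0,"gripper": -1.0},
  {"dx": 0.0,"dy": 0.0,"dz": 0.022,"rx": 0.0,"ry": 0.0,"rz": 0.0,"gripper": -1.0},
  {"dx": 0.0,"dy": 0.0,"dz": 0.01,"rx": 0.0,"ry": 0.0,"rz": 0.0,"gripper": -1.0},
  {"dx": 0.0,"dy": 0.0,"dz": 0.0,"rx": 0.0,"ry": 0.0,"rz": 0.0,"gripper": -1.0},
  {"dx": 0.0,"dy": 0.0,"dz": 0.0,"rx": 0.0,"ry": 0.0,"rz": 0.0,"gripper": -1.0},
])

```text
clock: 23.17
tool_pos: [0.5391, 0.3351, 0.0422]
orientation: [-180.0, 0.0, 99.9]
contact_force: [-1.0, -0.7, 0.3]
opening: 0.0358
gripper_force: 30.0
```

>>> send_rows([
  {"dx": 0.0,"dy": 0.0,"dz": 0.006,"rx": 0.0,"ry": 0.0,"rz": 0.0,"gripper": -1.0},
  {"dx": 0.0,"dy": 0.0,"dz": 0.0,"rx": 0.0,"ry": 0.0,"rz": 0.0,"gripper": -1.0},
  {"dx": 0.0,"dy": 0.0,"dz": 0.0,"rx": 0.0,"ry": 0.0,"rz": 0.0,"gripper": -1.0},
])

```text
clock: 23.42
tool_pos: [0.5394, 0.3353, 0.041]
orientation: [180.0, -0.0, 99.9]
contact_force: [0.1, 0.3, -1.8]
opening: 0.036
gripper_force: 30.0
```

>>> send_rows([
  {"dx": 0.0,"dy": 0.0,"dz": 0.004,"rx": 0.0,"ry": 0.0,"rz": 0.0,"gripper": -1.0},
  {"dx": 0.0,"dy": 0.0,"dz": 0.003,"rx": 0.0,"ry": 0.0,"rz": 0.0,"gripper": -1.0},
  {"dx": 0.0,"dy": 0.0,"dz": 0.0,"rx": 0.0,"ry": 0.0,"rz": 0.0,"gripper": -1.0},
])

```text
clock: 23.67
tool_pos: [0.5397, 0.3354, 0.0403]
orientation: [180.0, -0.0, 99.9]
contact_force: [-0.8, -0.1, 4.4]
opening: 0.0357
gripper_force: 30.5
```

>>> send_rows([
  {"dx": 0.0,"dy": 0.0,"dz": 0.0,"rx": 0.0,"ry": 0.0,"rz": 0.0,"gripper": 0.2},
  {"dx": 0.0,"dy": 0.0,"dz": 0.0,"rx": 0.0,"ry": 0.0,"rz": 0.0,"gripper": 0.2},
  {"dx": 0.0,"dy": 0.0,"dz": 0.0,"rx": 0.0,"ry": 0.0,"rz": 0.0,"gripper": 0.2},
  {"dx": 0.0,"dy": 0.0,"dz": -0.04,"rx": 0.0,"ry": 0.0,"rz": 0.0,"gripper": 0.2},
  {"dx": 0.0,"dy": 0.0,"dz": -0.12,"rx": 0.0,"ry": 0.0,"rz": 0.0,"gripper": 0.2},
])

```text
clock: 24.08
tool_pos: [0.5351, 0.3328, 0.0746]
orientation: [-179.4, 0.2, 99.9]
contact_force: [0.1, 0.5, -0.7]
opening: 0.0512
gripper_force: 0.0
```

>>> send_rows([
  {"dx": 0.0,"dy": 0.0,"dz": -0.15,"rx": 0.0,"ry": 0.0,"rz": 0.0,"gripper": 0.2},
  {"dx": 0.0,"dy": 0.0,"dz": -0.15,"rx": 0.0,"ry": 0.0,"rz": 0.0,"gripper": 0.2},
  {"dx": 0.0,"dy": 0.0,"dz": -0.15,"rx": 0.0,"ry": 0.0,"rz": 0.0,"gripper": 0.2},
  {"dx": -0.04,"dy": 0.01,"dz": -0.12,"rx": 0.0,"ry": 0.0,"rz": 0.0,"gripper": 1.0},
  {"dx": -0.12,"dy": 0.018,"dz": 0.0,"rx": 0.0,"ry": 0.0,"rz": 0.0,"gripper": 1.0},
])

```text
clock: 24.5
tool_pos: [0.5573, 0.3022, 0.2319]
orientation: [179.1, -0.4, 100.1]
contact_force: [1.3, 0.1, 1.2]
opening: 0.0736
gripper_force: 0.0
```

>>> send_rows([
  {"dx": -0.15,"dy": 0.02,"dz": 0.0,"rx": 0.0,"ry": 0.0,"rz": 0.0,"gripper": 1.0},
  {"dx": -0.15,"dy": 0.02,"dz": 0.0,"rx": 0.0,"ry": 0.0,"rz": 0.0,"gripper": 1.0},
  {"dx": -0.15,"dy": 0.02,"dz": 0.0,"rx": 0.0,"ry": 0.0,"rz": 0.0,"gripper": 1.0},
  {"dx": -0.15,"dy": 0.02,"dz": 0.0,"rx": 0.0,"ry": 0.0,"rz": 0.0,"gripper": 1.0},
  {"dx": -0.15,"dy": 0.02,"dz": 0.0,"rx": 0.0,"ry": 0.0,"rz": 0.0,"gripper": 1.0},
])

```text
clock: 24.92
tool_pos: [0.6103, 0.1149, 0.2225]
orientation: [179.9, 0.0, 99.9]
contact_force: [0.1, -0.0, -0.6]
opening: 0.0854
gripper_force: 0.0
```

>>> send_rows([
  {"dx": -0.15,"dy": 0.02,"dz": 0.0,"rx": 0.0,"ry": 0.0,"rz": 0.0,"gripper": 1.0},
  {"dx": -0.12,"dy": 0.02,"dz": 0.0,"rx": 0.0,"ry": 0.0,"rz": 0.0,"gripper": 1.0},
  {"dx": -0.082,"dy": 0.024,"dz": 0.0,"rx": 0.0,"ry": 0.0,"rz": 0.0,"gripper": 1.0},
  {"dx": 0.0,"dy": 0.0,"dz": 0.0,"rx": 0.0,"ry": 0.0,"rz": -0.046,"gripper": 1.0},
  {"dx": 0.0,"dy": 0.0,"dz": 0.0,"rx": 0.0,"ry": 0.0,"rz": 0.0,"gripper": 1.0},
])

```text
clock: 25.33
tool_pos: [0.6413, 0.0308, 0.2222]
orientation: [180.0, 0.0, 103.9]
contact_force: [0.2, 0.5, 0.4]
opening: 0.0857
gripper_force: 0.0
```

```bash
python3 - <<'E'
from h import *
s=arm.camera('scene');w=arm.camera('side')
for q in (s,w):
  for n in ['plasters','needles','iodine','alcohol']: print(n,[(round(d['p'],2),np.round(d['xyz'],3).tolist()) for d in arm.spot_point(q,n)[:5] if d['xyz'][1]>-.05])
o=arm.get_obs();p=arm.camera('wrist');T=wristT(p,o)
for n in ['needles']: print(n,[(round(d['p'],2),np.round(d['xyz'],3).tolist()) for d in arm.spot_point(p,n)[:5] if d['xyz'][1]>-.05])
for d in arm.regions_of(p,'needles')[:1]: print(rect(p,d['region'],.047,T))
go(.641,.0325,.08,104)
E
```

```text
plasters [(0.61, [0.539, 0.335, 0.005])]
needles [(0.98, [0.64, 0.036, 0.004])]
iodine [(0.6, [0.507, 0.394, 0.008])]
alcohol [(0.82, [0.498, 0.279, 0.003])]
plasters [(0.65, [0.534, 0.336, 0.002]), (0.42, [0.638, 0.03, 0.004])]
needles [(0.55, [0.644, 0.032, 0.008]), (0.3, [0.538, 0.336, 0.001])]
iodine [(0.61, [0.507, 0.393, 0.003])]
alcohol [(0.9, [0.501, 0.281, 0.005])]
needles [(0.9, [0.645, 0.035, 0.008])]
[640.6  34.6  57.8 106.8  14.5]
from [0.6409 0.0329 0.2217] 104.06 units [-1.500e-03  1.000e-04  5.668e-01] rz 0.0006 rows 4.0
```

>>> send_rows([
  {"dx": 0.0,"dy": 0.0,"dz": 0.1,"rx": 0.0,"ry": 0.0,"rz": 0.0,"gripper": 1.0},
  {"dx": 0.0,"dy": 0.0,"dz": 0.15,"rx": 0.0,"ry": 0.0,"rz": 0.0,"gripper": 1.0},
  {"dx": 0.0,"dy": 0.0,"dz": 0.15,"rx": 0.0,"ry": 0.0,"rz": 0.0,"gripper": 1.0},
  {"dx": 0.0,"dy": 0.0,"dz": 0.15,"rx": 0.0,"ry": 0.0,"rz": 0.0,"gripper": 1.0},
  {"dx": 0.0,"dy": 0.0,"dz": 0.1,"rx": 0.0,"ry": 0.0,"rz": 0.0,"gripper": 1.0},
])

```text
clock: 26.4
tool_pos: [0.6384, 0.0327, 0.0554]
orientation: [-179.7, -0.1, 104.0]
contact_force: [-0.7, -0.5, -0.5]
opening: 0.0853
gripper_force: 0.0
```

>>> send_rows([
  {"dx": 0.0,"dy": 0.0,"dz": 0.06,"rx": 0.0,"ry": 0.0,"rz": 0.0,"gripper": 1.0},
  {"dx": 0.0,"dy": 0.0,"dz": 0.03,"rx": 0.0,"ry": 0.0,"rz": 0.0,"gripper": 1.0},
  {"dx": 0.0,"dy": 0.0,"dz": 0.01,"rx": 0.0,"ry": 0.0,"rz": 0.0,"gripper": 1.0},
  {"dx": 0.0,"dy": 0.0,"dz": 0.0,"rx": 0.0,"ry": 0.0,"rz": 0.0,"gripper": 0.6},
  {"dx": 0.0,"dy": 0.0,"dz": 0.0,"rx": 0.0,"ry": 0.0,"rz": 0.0,"gripper": 0.6},
])

```text
clock: 26.82
tool_pos: [0.6424, 0.0326, 0.0357]
orientation: [179.8, 0.0, 104.0]
contact_force: [0.4, -0.3, 1.2]
opening: 0.0684
gripper_force: 0.0
```

```bash
python3 - <<'E'
from h import *
o=arm.get_obs();tp=o['tool_pos'];print(tp,o['contact_force'],o['opening'])
ax=np.array([.97,.242,0])*o['opening']/2
im=[]
for c,(x0,y0,x1,y1) in [('side',(245,140,345,240)),('scene',(210,165,310,265))]:
    p=arm.camera(c);T=p['camera_from_world'];K=p['intrinsics'];a=cv2.resize(p['img'][y0:y1,x0:x1],(400,400),interpolation=2)
    for s in (1,-1):
        v=T[:3,:3]@(tp+s*ax)+T[:3,3];u=np.array([K[0,2]+K[0,0]*v[0]/-v[2],K[1,2]-K[1,1]*v[1]/-v[2]])
        cv2.circle(a,tuple(int(k) for k in (u-(x0,y0))*4),3,(0,255,0),1)
    im.append(a)
cv2.imwrite('pics/a8.png',np.hstack(im)[:,:,::-1])
E
```

```text
[0.64243206 0.03262146 0.03573881] [ 0.35249695 -0.25119572  1.23276769] 0.06838409852546358
```

View pics/a8.png

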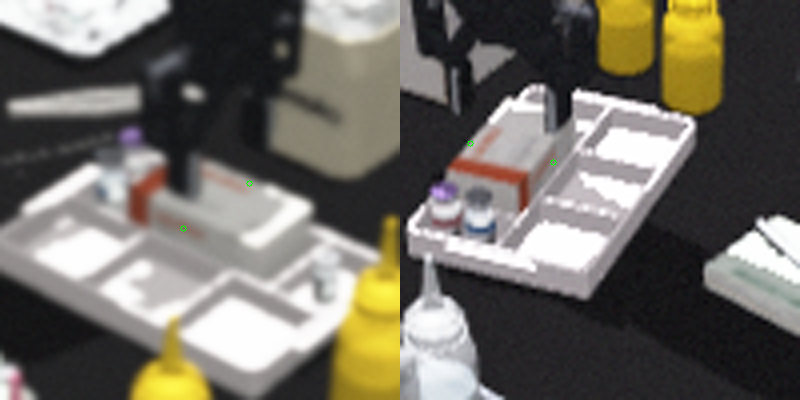

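Both views show the tips well above the green TCP marks, by about 8 px or 25 mm, so they are still above the carton top. I'll lower to TCP 0.020, which is safe either way, and check again.

>>> send_rows([
  {"dx": 0.004,"dy": -0.003,"dz": 0.03,"rx": 0.0,"ry": 0.0,"rz": 0.0,"gripper": 0.6},
  {"dx": 0.0,"dy": 0.0,"dz": 0.02,"rx": 0.0,"ry": 0.0,"rz": 0.0,"gripper": 0.6},
  {"dx": 0.0,"dy": 0.0,"dz": 0.01,"rx": 0.0,"ry": 0.0,"rz": 0.0,"gripper": 0.6},
  {"dx": 0.0,"dy": 0.0,"dz": 0.0,"rx": 0.0,"ry": 0.0,"rz": 0.0,"gripper": 0.6},
  {"dx": 0.0,"dy": 0.0,"dz": 0.0,"rx": 0.0,"ry": 0.0,"rz": 0.0,"gripper": 0.6},
])

```text
clock: 27.33
tool_pos: [0.6395, 0.0334, 0.0187]
orientation: [-179.9, -0.0, 104.0]
contact_force: [0.6, -0.6, -0.3]
opening: 0.0685
gripper_force: 0.0
```

```bash
cat > look.py <<'E'
from h import *
import sys
o=arm.get_obs();tp=o['tool_pos'];print(tp,o['contact_force'],o['opening'])
ax=np.array([.97,.242,0])*o['opening']/2
im=[]
for c,(x0,y0,x1,y1) in [('side',(255,150,335,230)),('scene',(210,165,290,245))]:
    p=arm.camera(c);T=p['camera_from_world'];K=p['intrinsics'];a=cv2.resize(p['img'][y0:y1,x0:x1],(400,400),interpolation=2)
    for s in (1,-1):
      for h in (0,.02):
        v=T[:3,:3]@(tp+s*ax+[0,0,h])+T[:3,3];u=np.array([K[0,2]+K[0,0]*v[0]/-v[2],K[1,2]-K[1,1]*v[1]/-v[2]])
        cv2.circle(a,tuple(int(k) for k in (u-(x0,y0))*5),3,(0,255,0) if h==0 else (255,0,255),1)
    im.append(a)
cv2.imwrite(f'pics/{sys.argv[1]}.png',np.hstack(im)[:,:,::-1])
E
python3 look.py a9
```

```text
[0.63950994 0.03340643 0.01868402] [ 0.60285518 -0.58272983 -0.34757907] 0.0685141824408499
```

View pics/a9.png

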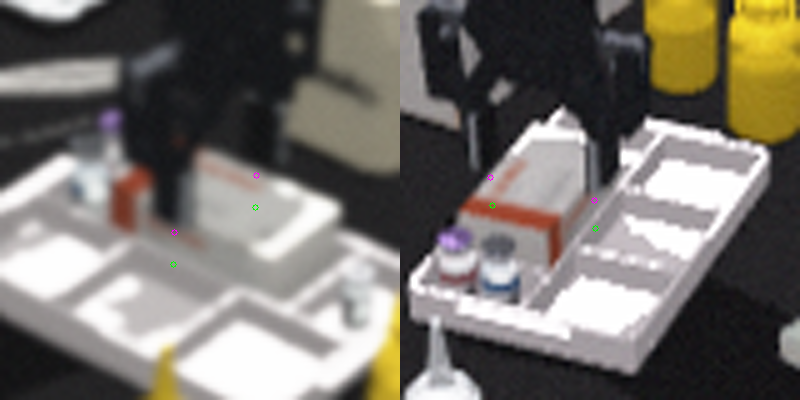

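>>> send_rows([
  {"dx": 0.0,"dy": 0.0,"dz": 0.02,"rx": 0.0,"ry": 0.0,"rz": 0.0,"gripper": 0.6},
  {"dx": 0.0,"dy": 0.0,"dz": 0.016,"rx": 0.0,"ry": 0.0,"rz": 0.0,"gripper": 0.6},
  {"dx": 0.0,"dy": 0.0,"dz": 0.01,"rx": 0.0,"ry": 0.0,"rz": 0.0,"gripper": 0.6},
  {"dx": 0.0,"dy": 0.0,"dz": 0.0,"rx": 0.0,"ry": 0.0,"rz": 0.0,"gripper": 0.6},
  {"dx": 0.0,"dy": 0.0,"dz": 0.0,"rx": 0.0,"ry": 0.0,"rz": 0.0,"gripper": 0.6},
])

```text
clock: 27.85
tool_pos: [0.6395, 0.0334, 0.0072]
orientation: [-179.9, -0.0, 104.0]
contact_force: [0.1, -0.3, 0.5]
opening: 0.0682
gripper_force: 0.0
```

>>> send_rows([
  {"dx": 0.0,"dy": 0.0,"dz": 0.0,"rx": 0.0,"ry": 0.0,"rz": 0.0,"gripper": 0.45},
  {"dx": 0.0,"dy": 0.0,"dz": 0.0,"rx": 0.0,"ry": 0.0,"rz": 0.0,"gripper": 0.3},
  {"dx": 0.0,"dy": 0.0,"dz": 0.0,"rx": 0.0,"ry": 0.0,"rz": 0.0,"gripper": -1.0},
  {"dx": 0.0,"dy": 0.0,"dz": 0.0,"rx": 0.0,"ry": 0.0,"rz": 0.0,"gripper": -1.0},
  {"dx": 0.0,"dy": 0.0,"dz": 0.0,"rx": 0.0,"ry": 0.0,"rz": 0.0,"gripper": -1.0},
], newtons=40)

```text
clock: 28.27
tool_pos: [0.6406, 0.0334, 0.0082]
orientation: [179.9, 0.0, 104.0]
contact_force: [-0.1, -0.1, 1.6]
opening: 0.0574
gripper_force: 45.0
```

```bash
python3 look.py a10
```

```text
[0.64061771 0.03339745 0.00822406] [-0.10304431 -0.05003208  1.56055618] 0.057351246314108054
```

View pics/a10.png

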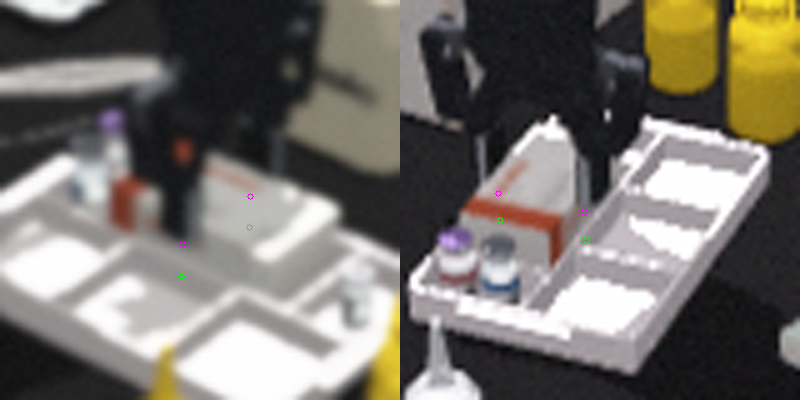

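>>> send_rows([
  {"dx": 0.0,"dy": 0.0,"dz": -0.04,"rx": 0.0,"ry": 0.0,"rz": 0.0,"gripper": -1.0},
  {"dx": 0.0,"dy": 0.0,"dz": -0.08,"rx": 0.0,"ry": 0.0,"rz": 0.0,"gripper": -1.0},
  {"dx": 0.0,"dy": 0.0,"dz": -0.12,"rx": 0.0,"ry": 0.0,"rz": 0.0,"gripper": -1.0},
  {"dx": 0.0,"dy": 0.0,"dz": -0.06,"rx": 0.0,"ry": 0.0,"rz": 0.0,"gripper": -1.0},
  {"dx": 0.0,"dy": 0.0,"dz": 0.0,"rx": 0.0,"ry": 0.0,"rz": 0.0,"gripper": -1.0},
])

```text
clock: 28.78
tool_pos: [0.6431, 0.0334, 0.0873]
orientation: [179.6, 0.1, 104.0]
contact_force: [0.5, -0.3, -0.7]
opening: 0.0571
gripper_force: 45.5
```

```bash
python3 - <<'E'
from h import *
o=arm.get_obs();print(o['tool_pos'])
for c in ('scene','side'):
  q=arm.camera(c)
  for n in ['needles','needle_slot','inj_tray']: print(n,[(round(d['p'],2),np.round(d['xyz'],3).tolist()) for d in arm.spot_point(q,n)[:2]])
E
```

```text
[0.64311432 0.03338376 0.08731644]
needles [(0.74, [0.644, 0.034, 0.087])]
needle_slot [(0.58, [0.447, -0.365, 0.0])]
inj_tray [(0.66, [0.482, -0.327, 0.002])]
needles [(0.3, [0.498, 0.278, 0.004])]
needle_slot [(0.88, [0.446, -0.364, 0.007]), (0.19, [0.505, 0.332, -0.001])]
inj_tray [(0.78, [0.486, -0.328, 0.0])]
```

>>> send_rows([
  {"dx": 0.0,"dy": 0.0,"dz": -0.1,"rx": 0.0,"ry": 0.0,"rz": 0.0,"gripper": -1.0},
  {"dx": 0.0,"dy": 0.0,"dz": -0.15,"rx": 0.0,"ry": 0.0,"rz": 0.0,"gripper": -1.0},
  {"dx": 0.0,"dy": 0.0,"dz": -0.15,"rx": 0.0,"ry": 0.0,"rz": 0.0,"gripper": -1.0},
  {"dx": 0.0,"dy": 0.0,"dz": -0.14,"rx": 0.0,"ry": 0.0,"rz": 0.0,"gripper": -1.0},
  {"dx": -0.044,"dy": -0.036,"dz": 0.0,"rx": 0.0,"ry": 0.0,"rz": 0.0,"gripper": -1.0},
])

```text
clock: 29.6
tool_pos: [0.6403, 0.0222, 0.2269]
orientation: [179.1, 0.2, 104.1]
contact_force: [2.1, -0.9, 0.9]
opening: 0.057
gripper_force: 45.6
```

>>> send_rows([
  {"dx": -0.088,"dy": -0.073,"dz": 0.0,"rx": 0.0,"ry": 0.0,"rz": 0.0,"gripper": -1.0},
  {"dx": -0.11,"dy": -0.091,"dz": 0.0,"rx": 0.0,"ry": 0.0,"rz": 0.0,"gripper": -1.0},
  {"dx": -0.11,"dy": -0.091,"dz": 0.0,"rx": 0.0,"ry": 0.0,"rz": 0.0,"gripper": -1.0},
  {"dx": -0.11,"dy": -0.091,"dz": 0.0,"rx": 0.0,"ry": 0.0,"rz": 0.0,"gripper": -1.0},
  {"dx": -0.11,"dy": -0.091,"dz": 0.0,"rx": 0.0,"ry": 0.0,"rz": 0.0,"gripper": -1.0},
])

```text
clock: 30.02
tool_pos: [0.5583, -0.1351, 0.2164]
orientation: [-179.9, -0.0, 104.1]
contact_force: [0.6, -0.4, -1.2]
opening: 0.0575
gripper_force: 45.5
```

>>> send_rows([
  {"dx": -0.11,"dy": -0.091,"dz": 0.0,"rx": 0.0,"ry": 0.0,"rz": 0.0,"gripper": -1.0},
  {"dx": -0.11,"dy": -0.091,"dz": 0.0,"rx": 0.0,"ry": 0.0,"rz": 0.0,"gripper": -1.0},
  {"dx": -0.11,"dy": -0.091,"dz": 0.0,"rx": 0.0,"ry": 0.0,"rz": 0.0,"gripper": -1.0},
  {"dx": -0.11,"dy": -0.091,"dz": 0.0,"rx": 0.0,"ry": 0.0,"rz": 0.0,"gripper": -1.0},
  {"dx": -0.11,"dy": -0.091,"dz": 0.0,"rx": 0.0,"ry": 0.0,"rz": 0.0,"gripper": -1.0},
])

```text
clock: 30.43
tool_pos: [0.4812, -0.2961, 0.2165]
orientation: [-179.9, -0.1, 104.0]
contact_force: [1.3, -0.2, -0.8]
opening: 0.057
gripper_force: 45.5
```

>>> send_rows([
  {"dx": -0.11,"dy": -0.091,"dz": 0.0,"rx": 0.0,"ry": 0.0,"rz": 0.0,"gripper": -1.0},
  {"dx": -0.085,"dy": -0.073,"dz": 0.0,"rx": 0.0,"ry": 0.0,"rz": 0.0,"gripper": -1.0},
  {"dx": -0.04,"dy": -0.036,"dz": 0.0,"rx": 0.0,"ry": 0.0,"rz": 0.0,"gripper": -1.0},
  {"dx": 0.0,"dy": 0.0,"dz": 0.0,"rx": 0.0,"ry": 0.0,"rz": 0.07,"gripper": -1.0},
  {"dx": 0.0,"dy": 0.0,"dz": 0.0,"rx": 0.0,"ry": 0.0,"rz": 0.067,"gripper": -1.0},
])

```text
clock: 30.85
tool_pos: [0.4476, -0.3646, 0.2165]
orientation: [-179.9, -0.1, 91.3]
contact_force: [0.1, 0.4, -1.5]
opening: 0.057
gripper_force: 45.5
```

>>> send_rows([
  {"dx": 0.0,"dy": 0.0,"dz": 0.0,"rx": 0.0,"ry": 0.0,"rz": 0.0,"gripper": -1.0},
  {"dx": 0.0,"dy": 0.0,"dz": 0.0,"rx": 0.0,"ry": 0.0,"rz": 0.0,"gripper": -1.0},
  {"dx": 0.0,"dy": 0.0,"dz": 0.0,"rx": 0.0,"ry": 0.0,"rz": 0.0,"gripper": -1.0},
])

```text
clock: 31.1
tool_pos: [0.4487, -0.3635, 0.2172]
orientation: [-180.0, -0.0, 91.9]
contact_force: [0.3, 0.4, -2.3]
opening: 0.0574
gripper_force: 45.5
```

```bash
python3 - <<'E'
from h import *
o=arm.get_obs();p=arm.camera('wrist');T=wristT(p,o)
d=arm.regions_of(p,'inj_tray')[:1]
if d: print('wrist tray',rect(p,d[0]['region'],.013,T))
for c in ('scene','side','wrist'):
  q=p if c=='wrist' else arm.camera(c)
  for n in ['needles','needle_slot','inj_tray']: print(c,n,[(round(d['p'],2),np.round(d['xyz'],3).tolist()) for d in arm.spot_point(q,n)[:2]])
go(.449,-.364,.05,91.7)
E
```

```text
wrist tray [ 481.2 -328.7  155.8  204.6    2.2]
scene needles [(0.64, [0.448, -0.364, 0.214])]
scene needle_slot [(0.59, [0.449, -0.365, 0.001])]
scene inj_tray [(0.56, [0.482, -0.328, -0.0])]
side needles [(0.84, [0.444, -0.363, 0.214])]
side needle_slot [(0.55, [0.449, -0.362, 0.004])]
side inj_tray [(0.58, [0.482, -0.332, 0.004]), (0.26, [0.608, 0.023, -0.001])]
wrist needles [(0.55, [0.446, -0.366, 0.218])]
wrist needle_slot []
wrist inj_tray [(0.82, [0.482, -0.328, 0.002])]
from [ 0.4487 -0.3641  0.2177] 91.71 units [5.000e-04 1.200e-03 6.709e-01] rz 0.0002 rows 5.0
```

>>> send_rows([
  {"dx": 0.0,"dy": 0.008,"dz": 0.1,"rx": 0.0,"ry": 0.0,"rz": 0.0,"gripper": -1.0},
  {"dx": 0.0,"dy": 0.0,"dz": 0.15,"rx": 0.0,"ry": 0.0,"rz": 0.0,"gripper": -1.0},
  {"dx": 0.0,"dy": 0.0,"dz": 0.15,"rx": 0.0,"ry": 0.0,"rz": 0.0,"gripper": -1.0},
  {"dx": 0.0,"dy": 0.0,"dz": 0.15,"rx": 0.0,"ry": 0.0,"rz": 0.0,"gripper": -1.0},
  {"dx": 0.0,"dy": 0.0,"dz": 0.1,"rx": 0.0,"ry": 0.0,"rz": 0.0,"gripper": -1.0},
])

```text
clock: 32.17
tool_pos: [0.4489, -0.3625, 0.0517]
orientation: [-179.8, -0.2, 91.7]
contact_force: [-0.1, 0.4, -2.7]
opening: 0.0571
gripper_force: 45.5
```

>>> send_rows([
  {"dx": 0.0,"dy": 0.0,"dz": 0.07,"rx": 0.0,"ry": 0.0,"rz": 0.0,"gripper": -1.0},
  {"dx": 0.0,"dy": 0.0,"dz": 0.05,"rx": 0.0,"ry": 0.0,"rz": 0.0,"gripper": -1.0},
  {"dx": 0.0,"dy": 0.0,"dz": 0.03,"rx": 0.0,"ry": 0.0,"rz": 0.0,"gripper": -1.0},
  {"dx": 0.0,"dy": 0.0,"dz": 0.01,"rx": 0.0,"ry": 0.0,"rz": 0.0,"gripper": -1.0},
  {"dx": 0.0,"dy": 0.0,"dz": 0.0,"rx": 0.0,"ry": 0.0,"rz": 0.0,"gripper": -1.0},
])

```text
clock: 32.58
tool_pos: [0.451, -0.3644, 0.0154]
orientation: [180.0, 0.0, 91.7]
contact_force: [-0.1, -0.6, -1.8]
opening: 0.0575
gripper_force: 45.5
```

>>> send_rows([
  {"dx": 0.0,"dy": 0.0,"dz": 0.01,"rx": 0.0,"ry": 0.0,"rz": 0.0,"gripper": -1.0},
  {"dx": 0.0,"dy": 0.0,"dz": 0.006,"rx": 0.0,"ry": 0.0,"rz": 0.0,"gripper": -1.0},
  {"dx": 0.0,"dy": 0.0,"dz": 0.0,"rx": 0.0,"ry": 0.0,"rz": 0.0,"gripper": -1.0},
  {"dx": 0.0,"dy": 0.0,"dz": 0.0,"rx": 0.0,"ry": 0.0,"rz": 0.0,"gripper": -1.0},
])

```text
clock: 32.92
tool_pos: [0.4511, -0.3645, 0.0119]
orientation: [179.9, 0.1, 91.7]
contact_force: [-0.5, -1.5, -0.9]
opening: 0.0572
gripper_force: 45.5
```

>>> send_rows([
  {"dx": 0.0,"dy": 0.0,"dz": 0.008,"rx": 0.0,"ry": 0.0,"rz": 0.0,"gripper": -1.0},
  {"dx": 0.0,"dy": 0.0,"dz": 0.006,"rx": 0.0,"ry": 0.0,"rz": 0.0,"gripper": -1.0},
  {"dx": 0.0,"dy": 0.0,"dz": 0.0,"rx": 0.0,"ry": 0.0,"rz": 0.0,"gripper": -1.0},
  {"dx": 0.0,"dy": 0.0,"dz": 0.0,"rx": 0.0,"ry": 0.0,"rz": 0.0,"gripper": -1.0},
])

```text
clock: 33.25
tool_pos: [0.4505, -0.3639, 0.0075]
orientation: [-180.0, -0.0, 91.7]
contact_force: [0.4, 0.2, -1.6]
opening: 0.0574
gripper_force: 45.5
```

>>> send_rows([
  {"dx": 0.0,"dy": 0.0,"dz": 0.004,"rx": 0.0,"ry": 0.0,"rz": 0.0,"gripper": -1.0},
  {"dx": 0.0,"dy": 0.0,"dz": 0.0,"rx": 0.0,"ry": 0.0,"rz": 0.0,"gripper": -1.0},
  {"dx": 0.0,"dy": 0.0,"dz": 0.0,"rx": 0.0,"ry": 0.0,"rz": 0.0,"gripper": -1.0},
])

```text
clock: 33.5
tool_pos: [0.4507, -0.3641, 0.0072]
orientation: [-180.0, -0.0, 91.7]
contact_force: [-1.5, 1.0, 3.1]
opening: 0.057
gripper_force: 46.1
```

>>> send_rows([
  {"dx": 0.0,"dy": 0.0,"dz": 0.0,"rx": 0.0,"ry": 0.0,"rz": 0.0,"gripper": 0.6},
  {"dx": 0.0,"dy": 0.0,"dz": 0.0,"rx": 0.0,"ry": 0.0,"rz": 0.0,"gripper": 0.6},
  {"dx": 0.0,"dy": 0.0,"dz": 0.0,"rx": 0.0,"ry": 0.0,"rz": 0.0,"gripper": 0.6},
  {"dx": 0.0,"dy": 0.0,"dz": -0.04,"rx": 0.0,"ry": 0.0,"rz": 0.0,"gripper": 0.6},
  {"dx": 0.0,"dy": 0.0,"dz": -0.12,"rx": 0.0,"ry": 0.0,"rz": 0.0,"gripper": 0.6},
])

```text
clock: 33.92
tool_pos: [0.4472, -0.3609, 0.0429]
orientation: [-179.6, -0.4, 91.7]
contact_force: [0.1, 0.3, -0.4]
opening: 0.0683
gripper_force: 0.0
```

>>> send_rows([
  {"dx": 0.0,"dy": 0.0,"dz": -0.16,"rx": 0.0,"ry": 0.0,"rz": 0.0,"gripper": 0.3},
  {"dx": 0.0,"dy": 0.0,"dz": -0.16,"rx": 0.0,"ry": 0.0,"rz": 0.0,"gripper": 0.3},
  {"dx": 0.0,"dy": 0.0,"dz": -0.16,"rx": 0.0,"ry": 0.0,"rz": 0.0,"gripper": 0.3},
  {"dx": 0.0,"dy": 0.0,"dz": -0.16,"rx": 0.0,"ry": 0.0,"rz": 0.0,"gripper": 0.3},
  {"dx": 0.0,"dy": 0.0,"dz": -0.08,"rx": 0.0,"ry": 0.0,"rz": 0.0,"gripper": 0.3},
])

```text
clock: 34.33
tool_pos: [0.4529, -0.3661, 0.2338]
orientation: [179.6, 0.4, 91.7]
contact_force: [0.4, -0.8, 0.2]
opening: 0.0552
gripper_force: 0.0
```

```bash
python3 - <<'E'
from h import *
o=arm.get_obs();print(o['tool_pos'])
for c in ('scene','side'):
  q=arm.camera(c)
  for n in ['needles','plasters','iodine','alcohol','caddy']: print(c,n,[(round(d['p'],2),np.round(d['xyz'],3).tolist()) for d in arm.spot_point(q,n)[:5] if d['xyz'][1]>0 or n=='needles'])
go(.537,.3355,.22,100,(.4507,-.364,.227,91.7))
E
```

```text
[ 0.45288505 -0.36610316  0.23376793]
scene needles [(0.67, [0.45, -0.366, 0.004])]
scene plasters [(0.6, [0.54, 0.334, 0.004])]
scene iodine [(0.69, [0.508, 0.396, 0.005])]
scene alcohol [(0.69, [0.499, 0.275, 0.004])]
scene caddy [(0.65, [0.607, 0.021, -0.002])]
side needles [(0.74, [0.453, -0.365, 0.005]), (0.48, [0.507, 0.392, 0.002])]
side plasters [(0.57, [0.536, 0.336, 0.003])]
side iodine [(0.53, [0.509, 0.392, 0.002])]
side alcohol [(0.71, [0.501, 0.277, 0.002])]
side caddy [(0.98, [0.606, 0.021, 0.001])]
from [ 0.4507 -0.364   0.227 ] 91.7 units [2.7865 0.4281 0.028 ] rz -0.0922 rows 18.0
```

>>> send_rows([
  {"dx": 0.08,"dy": 0.01,"dz": 0.0,"rx": 0.0,"ry": 0.0,"rz": 0.0,"gripper": 0.3},
  {"dx": 0.15,"dy": 0.025,"dz": 0.0,"rx": 0.0,"ry": 0.0,"rz": 0.0,"gripper": 0.3},
  {"dx": 0.15,"dy": 0.025,"dz": 0.0,"rx": 0.0,"ry": 0.0,"rz": 0.0,"gripper": 0.3},
  {"dx": 0.15,"dy": 0.025,"dz": 0.0,"rx": 0.0,"ry": 0.0,"rz": 0.0,"gripper": 0.3},
  {"dx": 0.15,"dy": 0.025,"dz": 0.0,"rx": 0.0,"ry": 0.0,"rz": 0.0,"gripper": 0.3},
])

```text
clock: 35.35
tool_pos: [0.4728, -0.1918, 0.2263]
orientation: [-180.0, -0.0, 91.6]
contact_force: [0.5, 0.9, 0.2]
opening: 0.0553
gripper_force: 0.0
```

>>> send_rows([
  {"dx": 0.15,"dy": 0.025,"dz": 0.0,"rx": 0.0,"ry": 0.0,"rz": 0.0,"gripper": 0.3},
  {"dx": 0.15,"dy": 0.025,"dz": 0.0,"rx": 0.0,"ry": 0.0,"rz": 0.0,"gripper": 0.3},
  {"dx": 0.15,"dy": 0.025,"dz": 0.0,"rx": 0.0,"ry": 0.0,"rz": 0.0,"gripper": 0.3},
  {"dx": 0.15,"dy": 0.025,"dz": 0.0,"rx": 0.0,"ry": 0.0,"rz": 0.0,"gripper": 0.3},
  {"dx": 0.15,"dy": 0.025,"dz": 0.0,"rx": 0.0,"ry": 0.0,"rz": 0.0,"gripper": 0.3},
])

```text
clock: 35.77
tool_pos: [0.4986, -0.0032, 0.2266]
orientation: [-180.0, 0.0, 91.7]
contact_force: [0.8, -0.1, -0.3]
opening: 0.0552
gripper_force: 0.0
```

>>> send_rows([
  {"dx": 0.15,"dy": 0.025,"dz": 0.0,"rx": 0.0,"ry": 0.0,"rz": 0.0,"gripper": 0.3},
  {"dx": 0.15,"dy": 0.025,"dz": 0.0,"rx": 0.0,"ry": 0.0,"rz": 0.0,"gripper": 0.3},
  {"dx": 0.15,"dy": 0.025,"dz": 0.0,"rx": 0.0,"ry": 0.0,"rz": 0.0,"gripper": 0.3},
  {"dx": 0.15,"dy": 0.025,"dz": 0.0,"rx": 0.0,"ry": 0.0,"rz": 0.0,"gripper": 0.3},
  {"dx": 0.15,"dy": 0.025,"dz": 0.0,"rx": 0.0,"ry": 0.0,"rz": 0.0,"gripper": 0.3},
])

```text
clock: 36.18
tool_pos: [0.5242, 0.1853, 0.2264]
orientation: [-180.0, 0.0, 91.7]
contact_force: [0.4, -0.6, -0.2]
opening: 0.0554
gripper_force: 0.0
```

>>> send_rows([
  {"dx": 0.15,"dy": 0.025,"dz": 0.0,"rx": 0.0,"ry": 0.0,"rz": 0.0,"gripper": 0.3},
  {"dx": 0.15,"dy": 0.025,"dz": 0.0,"rx": 0.0,"ry": 0.0,"rz": 0.0,"gripper": 0.3},
  {"dx": 0.15,"dy": 0.02,"dz": 0.0,"rx": 0.0,"ry": 0.0,"rz": 0.0,"gripper": 0.3},
  {"dx": 0.1,"dy": 0.01,"dz": 0.0,"rx": 0.0,"ry": 0.0,"rz": 0.0,"gripper": 0.3},
  {"dx": 0.05,"dy": 0.0,"dz": 0.0,"rx": 0.0,"ry": 0.0,"rz": 0.0,"gripper": 0.3},
])

```text
clock: 36.6
tool_pos: [0.5397, 0.3374, 0.226]
orientation: [-180.0, -0.1, 91.9]
contact_force: [0.3, -0.4, 0.1]
opening: 0.0554
gripper_force: 0.0
```

>>> send_rows([
  {"dx": 0.0,"dy": 0.0,"dz": 0.0,"rx": 0.0,"ry": 0.0,"rz": -0.046,"gripper": 0.3},
  {"dx": 0.0,"dy": 0.0,"dz": 0.0,"rx": 0.0,"ry": 0.0,"rz": -0.046,"gripper": 0.3},
  {"dx": 0.0,"dy": 0.0,"dz": 0.0,"rx": 0.0,"ry": 0.0,"rz": 0.0,"gripper": 0.3},
  {"dx": 0.0,"dy": 0.0,"dz": 0.0,"rx": 0.0,"ry": 0.0,"rz": 0.0,"gripper": 0.3},
])

```text
clock: 36.93
tool_pos: [0.5397, 0.3331, 0.2263]
orientation: [-179.9, 0.0, 99.9]
contact_force: [-0.9, -0.9, 0.6]
opening: 0.0557
gripper_force: 0.0
```

```bash
python3 - <<'E'
from h import *
go(.539,.3353,.04,100)
q=arm.camera('wrist')
for n in ['plasters','iodine','alcohol']: print(n,[(round(d['p'],2),np.round(d['xyz'],3).tolist()) for d in arm.spot_point(q,n)[:5] if d['xyz'][1]>0 or n=='needles'])
go(.539,.3353,.04,100)
E
```

```text
from [0.5397 0.3331 0.2263] 99.86 units [ 0.009  -0.0013  0.745 ] rz -0.0015 rows 5.0
plasters [(0.61, [0.609, 0.02, -0.002])]
iodine [(0.63, [0.51, 0.391, 0.002])]
alcohol [(0.88, [0.498, 0.273, 0.002])]
from [0.54   0.3333 0.2267] 99.9 units [ 0.0085 -0.0026  0.7469] rz -0.0011 rows 5.0
```

>>> send_rows([
  {"dx": 0.008,"dy": 0.0,"dz": 0.1,"rx": 0.0,"ry": 0.0,"rz": 0.0,"gripper": 0.3},
  {"dx": 0.0,"dy": 0.0,"dz": 0.15,"rx": 0.0,"ry": 0.0,"rz": 0.0,"gripper": 0.3},
  {"dx": 0.0,"dy": 0.0,"dz": 0.15,"rx": 0.0,"ry": 0.0,"rz": 0.0,"gripper": 0.3},
  {"dx": 0.0,"dy": 0.0,"dz": 0.14,"rx": 0.0,"ry": 0.0,"rz": 0.0,"gripper": 0.3},
  {"dx": 0.0,"dy": 0.0,"dz": 0.1,"rx": 0.0,"ry": 0.0,"rz": 0.0,"gripper": 0.3},
])

```text
clock: 37.55
tool_pos: [0.5377, 0.3345, 0.0633]
orientation: [-179.8, 0.1, 99.9]
contact_force: [-0.2, -0.2, -0.3]
opening: 0.0557
gripper_force: 0.0
```

>>> send_rows([
  {"dx": 0.0,"dy": 0.0,"dz": 0.07,"rx": 0.0,"ry": 0.0,"rz": 0.0,"gripper": 0.3},
  {"dx": 0.0,"dy": 0.0,"dz": 0.035,"rx": 0.0,"ry": 0.0,"rz": 0.0,"gripper": 0.3},
  {"dx": 0.0,"dy": 0.0,"dz": 0.0,"rx": 0.0,"ry": 0.0,"rz": 0.0,"gripper": 0.3},
  {"dx": 0.0,"dy": 0.0,"dz": 0.0,"rx": 0.0,"ry": 0.0,"rz": 0.0,"gripper": 0.3},
  {"dx": 0.0,"dy": 0.0,"dz": 0.0,"rx": 0.0,"ry": 0.0,"rz": 0.0,"gripper": 0.0},
], newtons=30)

```text
clock: 37.97
tool_pos: [0.5411, 0.3366, 0.0423]
orientation: [179.8, -0.1, 100.0]
contact_force: [-0.1, 0.1, -0.8]
opening: 0.0444
gripper_force: 0.0
```

>>> send_rows([
  {"dx": 0.0,"dy": 0.0,"dz": 0.0,"rx": 0.0,"ry": 0.0,"rz": 0.0,"gripper": -0.1},
  {"dx": 0.0,"dy": 0.0,"dz": 0.0,"rx": 0.0,"ry": 0.0,"rz": 0.0,"gripper": -1.0},
  {"dx": 0.0,"dy": 0.0,"dz": 0.0,"rx": 0.0,"ry": 0.0,"rz": 0.0,"gripper": -1.0},
  {"dx": 0.0,"dy": 0.0,"dz": 0.0,"rx": 0.0,"ry": 0.0,"rz": 0.0,"gripper": -1.0},
])

```text
clock: 38.3
tool_pos: [0.5409, 0.3367, 0.0427]
orientation: [179.8, -0.1, 100.0]
contact_force: [-1.7, 0.1, 5.4]
opening: 0.0357
gripper_force: 30.0
```

```bash
python3 - <<'E'
from h import *
o=arm.get_obs();print(o['tool_pos'],o['opening'])
go(.576,.012,.225,104,(*o['tool_pos'][:2],.225,99.9))
for c in ('scene','side'):
  q=arm.camera(c)
  for n in ['plasters','caddy']: print(c,n,[(round(d['p'],2),np.round(d['xyz'],3).tolist()) for d in arm.spot_point(q,n)[:3]])
E
```

```text
[0.540866   0.33670878 0.04274124] 0.035696611517405066
from [0.5409 0.3367 0.225 ] 99.9 units [-1.3037 -0.0849 -0.    ] rz -0.0456 rows 9.0
scene plasters [(0.77, [0.539, 0.336, 0.003]), (0.33, [0.451, -0.363, 0.005])]
scene caddy [(0.9, [0.61, 0.022, 0.001])]
side plasters [(0.75, [0.536, 0.334, 0.007])]
side caddy [(0.82, [0.609, 0.02, 0.001])]
```

>>> send_rows([
  {"dx": 0.0,"dy": 0.0,"dz": -0.06,"rx": 0.0,"ry": 0.0,"rz": 0.0,"gripper": -1.0},
  {"dx": 0.0,"dy": 0.0,"dz": -0.15,"rx": 0.0,"ry": 0.0,"rz": 0.0,"gripper": -1.0},
  {"dx": 0.0,"dy": 0.0,"dz": -0.15,"rx": 0.0,"ry": 0.0,"rz": 0.0,"gripper": -1.0},
  {"dx": 0.0,"dy": 0.0,"dz": -0.15,"rx": 0.0,"ry": 0.0,"rz": 0.0,"gripper": -1.0},
  {"dx": 0.0,"dy": 0.0,"dz": -0.15,"rx": 0.0,"ry": 0.0,"rz": 0.0,"gripper": -1.0},
])

```text
clock: 39.02
tool_pos: [0.5392, 0.3357, 0.2071]
orientation: [180.0, -0.0, 100.0]
contact_force: [0.5, 0.6, 0.1]
opening: 0.036
gripper_force: 30.1
```

>>> send_rows([
  {"dx": -0.04,"dy": 0.0,"dz": -0.06,"rx": 0.0,"ry": 0.0,"rz": 0.0,"gripper": -1.0},
  {"dx": -0.1,"dy": -0.008,"dz": 0.0,"rx": 0.0,"ry": 0.0,"rz": 0.0,"gripper": -1.0},
  {"dx": -0.14,"dy": -0.008,"dz": 0.0,"rx": 0.0,"ry": 0.0,"rz": 0.0,"gripper": -1.0},
  {"dx": -0.14,"dy": -0.008,"dz": 0.0,"rx": 0.0,"ry": 0.0,"rz": 0.0,"gripper": -1.0},
  {"dx": -0.14,"dy": -0.008,"dz": 0.0,"rx": 0.0,"ry": 0.0,"rz": 0.0,"gripper": -1.0},
])

```text
clock: 39.43
tool_pos: [0.5554, 0.1949, 0.2199]
orientation: [-180.0, 0.0, 100.1]
contact_force: [0.3, 0.6, -1.1]
opening: 0.0356
gripper_force: 30.2
```

>>> send_rows([
  {"dx": -0.14,"dy": -0.008,"dz": 0.0,"rx": 0.0,"ry": 0.0,"rz": 0.0,"gripper": -1.0},
  {"dx": -0.14,"dy": -0.008,"dz": 0.0,"rx": 0.0,"ry": 0.0,"rz": 0.0,"gripper": -1.0},
  {"dx": -0.14,"dy": -0.008,"dz": 0.0,"rx": 0.0,"ry": 0.0,"rz": 0.0,"gripper": -1.0},
  {"dx": -0.14,"dy": -0.008,"dz": 0.0,"rx": 0.0,"ry": 0.0,"rz": 0.0,"gripper": -1.0},
  {"dx": -0.1,"dy": -0.01,"dz": 0.0,"rx": 0.0,"ry": 0.0,"rz": 0.0,"gripper": -1.0},
])

```text
clock: 39.85
tool_pos: [0.5738, 0.0289, 0.2198]
orientation: [-180.0, 0.1, 99.9]
contact_force: [0.3, 0.1, -0.5]
opening: 0.0359
gripper_force: 30.2
```

>>> send_rows([
  {"dx": -0.06,"dy": -0.01,"dz": 0.0,"rx": 0.0,"ry": 0.0,"rz": 0.0,"gripper": -1.0},
  {"dx": -0.024,"dy": 0.0,"dz": 0.0,"rx": 0.0,"ry": 0.0,"rz": -0.046,"gripper": -1.0},
  {"dx": 0.0,"dy": 0.0,"dz": 0.0,"rx": 0.0,"ry": 0.0,"rz": 0.0,"gripper": -1.0},
  {"dx": 0.0,"dy": 0.0,"dz": 0.0,"rx": 0.0,"ry": 0.0,"rz": 0.0,"gripper": -1.0},
])

```text
clock: 40.18
tool_pos: [0.5749, 0.0106, 0.2198]
orientation: [-180.0, -0.0, 104.0]
contact_force: [0.1, 0.5, -0.7]
opening: 0.0356
gripper_force: 30.1
```

```bash
python3 - <<'E'
from h import *
o=arm.get_obs();print(o['tool_pos'],o['opening'])
go(.576,.012,.065,104)
for c in ('scene','side'):
  q=arm.camera(c)
  for n in ['plasters','caddy','alcohol','iodine']: print(c,n,[(round(d['p'],2),np.round(d['xyz'],3).tolist()) for d in arm.spot_point(q,n)[:3]if d['xyz'][1]>0])
E
```

```text
[0.57487951 0.01061549 0.21980399] 0.03562230831962139
from [0.5749 0.0106 0.2198] 103.97 units [0.0043 0.0057 0.6192] rz -0.0004 rows 4.0
scene plasters [(0.96, [0.571, 0.012, 0.183])]
scene caddy [(0.57, [0.609, 0.023, -0.002])]
scene alcohol []
scene iodine [(0.97, [0.506, 0.394, 0.011])]
side plasters [(0.91, [0.571, 0.01, 0.179])]
side caddy [(0.88, [0.606, 0.02, 0.001])]
side alcohol []
side iodine [(0.84, [0.509, 0.392, 0.004]), (0.61, [0.571, 0.009, 0.18])]
```

>>> send_rows([
  {"dx": 0.005,"dy": 0.012,"dz": 0.1,"rx": 0.0,"ry": 0.0,"rz": 0.0,"gripper": -1.0},
  {"dx": 0.0,"dy": 0.0,"dz": 0.15,"rx": 0.0,"ry": 0.0,"rz": 0.0,"gripper": -1.0},
  {"dx": 0.0,"dy": 0.0,"dz": 0.15,"rx": 0.0,"ry": 0.0,"rz": 0.0,"gripper": -1.0},
  {"dx": 0.0,"dy": 0.0,"dz": 0.12,"rx": 0.0,"ry": 0.0,"rz": 0.0,"gripper": -1.0},
  {"dx": 0.0,"dy": 0.0,"dz": 0.08,"rx": 0.0,"ry": 0.0,"rz": 0.0,"gripper": -1.0},
])

```text
clock: 41.1
tool_pos: [0.5754, 0.0134, 0.0669]
orientation: [-179.7, -0.1, 104.1]
contact_force: [0.3, 0.1, -0.1]
opening: 0.0361
gripper_force: 30.1
```

>>> send_rows([
  {"dx": 0.0,"dy": 0.0,"dz": 0.05,"rx": 0.0,"ry": 0.0,"rz": 0.0,"gripper": -1.0},
  {"dx": 0.0,"dy": 0.0,"dz": 0.03,"rx": 0.0,"ry": 0.0,"rz": 0.0,"gripper": -1.0},
  {"dx": 0.0,"dy": 0.0,"dz": 0.012,"rx": 0.0,"ry": 0.0,"rz": 0.0,"gripper": -1.0},
  {"dx": 0.0,"dy": 0.0,"dz": 0.0,"rx": 0.0,"ry": 0.0,"rz": 0.0,"gripper": -1.0},
  {"dx": 0.0,"dy": 0.0,"dz": 0.0,"rx": 0.0,"ry": 0.0,"rz": 0.0,"gripper": -1.0},
])

```text
clock: 41.52
tool_pos: [0.5795, 0.0131, 0.0489]
orientation: [179.8, 0.0, 104.1]
contact_force: [-1.3, 0.3, 0.5]
opening: 0.0359
gripper_force: 30.1
```

>>> send_rows([
  {"dx": 0.0,"dy": 0.0,"dz": 0.008,"rx": 0.0,"ry": 0.0,"rz": 0.0,"gripper": -1.0},
  {"dx": 0.0,"dy": 0.0,"dz": 0.004,"rx": 0.0,"ry": 0.0,"rz": 0.0,"gripper": -1.0},
  {"dx": 0.0,"dy": 0.0,"dz": 0.0,"rx": 0.0,"ry": 0.0,"rz": 0.0,"gripper": -1.0},
  {"dx": 0.0,"dy": 0.0,"dz": 0.0,"rx": 0.0,"ry": 0.0,"rz": 0.0,"gripper": -1.0},
])

```text
clock: 41.85
tool_pos: [0.5783, 0.0131, 0.045]
orientation: [180.0, 0.0, 104.1]
contact_force: [-0.0, 0.9, -0.7]
opening: 0.0357
gripper_force: 30.1
```

>>> send_rows([
  {"dx": 0.0,"dy": 0.0,"dz": 0.006,"rx": 0.0,"ry": 0.0,"rz": 0.0,"gripper": -1.0},
  {"dx": 0.0,"dy": 0.0,"dz": 0.004,"rx": 0.0,"ry": 0.0,"rz": 0.0,"gripper": -1.0},
  {"dx": 0.0,"dy": 0.0,"dz": 0.0,"rx": 0.0,"ry": 0.0,"rz": 0.0,"gripper": -1.0},
  {"dx": 0.0,"dy": 0.0,"dz": 0.0,"rx": 0.0,"ry": 0.0,"rz": 0.0,"gripper": -1.0},
])

```text
clock: 42.18
tool_pos: [0.5786, 0.013, 0.0448]
orientation: [180.0, 0.0, 104.1]
contact_force: [-5.6, -0.3, 12.8]
opening: 0.0359
gripper_force: 32.0
```

>>> send_rows([
  {"dx": 0.0,"dy": 0.0,"dz": -0.006,"rx": 0.0,"ry": 0.0,"rz": 0.0,"gripper": -1.0},
  {"dx": 0.0,"dy": 0.0,"dz": 0.0,"rx": 0.0,"ry": 0.0,"rz": 0.0,"gripper": 0.0},
  {"dx": 0.0,"dy": 0.0,"dz": 0.0,"rx": 0.0,"ry": 0.0,"rz": 0.0,"gripper": 0.2},
  {"dx": 0.0,"dy": 0.0,"dz": 0.0,"rx": 0.0,"ry": 0.0,"rz": 0.0,"gripper": 0.2},
  {"dx": 0.0,"dy": 0.0,"dz": 0.0,"rx": 0.0,"ry": 0.0,"rz": 0.0,"gripper": 0.2},
])

```text
clock: 42.6
tool_pos: [0.5778, 0.0131, 0.043]
orientation: [-180.0, -0.0, 104.1]
contact_force: [-0.7, -1.3, 0.4]
opening: 0.0511
gripper_force: 0.0
```

>>> send_rows([
  {"dx": 0.0,"dy": 0.0,"dz": -0.04,"rx": 0.0,"ry": 0.0,"rz": 0.0,"gripper": 0.2},
  {"dx": 0.0,"dy": 0.0,"dz": -0.12,"rx": 0.0,"ry": 0.0,"rz": 0.0,"gripper": 0.2},
  {"dx": 0.0,"dy": 0.0,"dz": -0.15,"rx": 0.0,"ry": 0.0,"rz": 0.0,"gripper": 0.2},
  {"dx": 0.0,"dy": 0.0,"dz": -0.15,"rx": 0.0,"ry": 0.0,"rz": 0.0,"gripper": 0.2},
  {"dx": 0.0,"dy": 0.0,"dz": -0.15,"rx": 0.0,"ry": 0.0,"rz": 0.0,"gripper": 0.2},
])

```text
clock: 43.02
tool_pos: [0.5776, 0.0132, 0.1977]
orientation: [-180.0, -0.0, 104.1]
contact_force: [1.2, -0.1, -0.2]
opening: 0.051
gripper_force: 0.0
```

```bash
python3 - <<'E'
from h import *
for c in ('scene','side'):
  q=arm.camera(c)
  for n in ['plasters','alcohol','iodine']: print(c,n,[(round(d['p'],2),np.round(d['xyz'],3).tolist()) for d in arm.spot_point(q,n)[:3]if d['xyz'][1]>0])
o=arm.get_obs();p=arm.camera('wrist');T=wristT(p,o)
for d in arm.regions_of(p,'plasters')[:1]: print(rect(p,d['region'],.086,T))
print(o['tool_pos']);go(.5085,.3925,.2,104)
E
```

```text
scene plasters [(0.7, [0.576, 0.011, 0.008])]
scene alcohol [(0.86, [0.496, 0.275, 0.003])]
scene iodine [(0.56, [0.508, 0.394, 0.006])]
side plasters [(0.76, [0.574, 0.009, 0.006])]
side alcohol []
side iodine [(0.61, [0.509, 0.392, 0.003])]
[574.   16.8  36.   63.3  12.8]
[0.57627941 0.01321278 0.19371291]
from [0.5767 0.0132 0.194 ] 104.13 units [ 1.538   0.1058 -0.0242] rz 0.0014 rows 10.0
```

>>> send_rows([
  {"dx": 0.08,"dy": 0.01,"dz": -0.04,"rx": 0.0,"ry": 0.0,"rz": 0.0,"gripper": 0.2},
  {"dx": 0.15,"dy": 0.01,"dz": 0.0,"rx": 0.0,"ry": 0.0,"rz": 0.0,"gripper": 0.2},
  {"dx": 0.15,"dy": 0.01,"dz": 0.0,"rx": 0.0,"ry": 0.0,"rz": 0.0,"gripper": 0.2},
  {"dx": 0.15,"dy": 0.01,"dz": 0.0,"rx": 0.0,"ry": 0.0,"rz": 0.0,"gripper": 0.2},
  {"dx": 0.15,"dy": 0.01,"dz": 0.0,"rx": 0.0,"ry": 0.0,"rz": 0.0,"gripper": 0.2},
])

```text
clock: 43.93
tool_pos: [0.5476, 0.1822, 0.2048]
orientation: [-179.9, -0.0, 104.1]
contact_force: [1.0, 0.3, 0.6]
opening: 0.0512
gripper_force: 0.0
```

>>> send_rows([
  {"dx": 0.15,"dy": 0.01,"dz": 0.0,"rx": 0.0,"ry": 0.0,"rz": 0.0,"gripper": 0.2},
  {"dx": 0.15,"dy": 0.01,"dz": 0.0,"rx": 0.0,"ry": 0.0,"rz": 0.0,"gripper": 0.2},
  {"dx": 0.15,"dy": 0.01,"dz": 0.0,"rx": 0.0,"ry": 0.0,"rz": 0.0,"gripper": 0.2},
  {"dx": 0.15,"dy": 0.01,"dz": 0.0,"rx": 0.0,"ry": 0.0,"rz": 0.0,"gripper": 0.2},
  {"dx": 0.13,"dy": 0.01,"dz": 0.0,"rx": 0.0,"ry": 0.0,"rz": 0.0,"gripper": 0.2},
])

```text
clock: 44.35
tool_pos: [0.5148, 0.3631, 0.2047]
orientation: [-179.9, 0.0, 104.2]
contact_force: [-0.3, -0.0, -0.9]
opening: 0.0513
gripper_force: 0.0
```

>>> send_rows([
  {"dx": 0.09,"dy": 0.006,"dz": 0.0,"rx": 0.0,"ry": 0.0,"rz": 0.0,"gripper": 0.2},
  {"dx": 0.038,"dy": 0.0,"dz": 0.0,"rx": 0.0,"ry": 0.0,"rz": 0.0,"gripper": 0.2},
  {"dx": 0.0,"dy": 0.0,"dz": 0.0,"rx": 0.0,"ry": 0.0,"rz": 0.0,"gripper": 0.2},
  {"dx": 0.0,"dy": 0.0,"dz": 0.0,"rx": 0.0,"ry": 0.0,"rz": 0.0,"gripper": 0.2},
])

```text
clock: 44.68
tool_pos: [0.5095, 0.3916, 0.2049]
orientation: [-179.9, 0.1, 104.2]
contact_force: [-0.0, -0.3, -0.5]
opening: 0.0512
gripper_force: 0.0
```

```bash
python3 - <<'E'
from h import *
q=arm.camera('wrist')
for n in ['iodine','alcohol']: print(n,[(round(d['p'],2),np.round(d['xyz'],3).tolist()) for d in arm.spot_point(q,n)[:3]if d['xyz'][1]>0])
go(.5085,.3925,.024,104)
E
```

```text
iodine [(0.89, [0.51, 0.388, 0.002])]
alcohol [(0.59, [0.5, 0.273, 0.005])]
from [0.5103 0.3907 0.2056] 104.03 units [ 0.0088 -0.0051  0.7265] rz 0.0003 rows 5.0
```

>>> send_rows([
  {"dx": 0.005,"dy": -0.005,"dz": 0.1,"rx": 0.0,"ry": 0.0,"rz": 0.0,"gripper": 0.2},
  {"dx": 0.0,"dy": 0.0,"dz": 0.15,"rx": 0.0,"ry": 0.0,"rz": 0.0,"gripper": 0.2},
  {"dx": 0.0,"dy": 0.0,"dz": 0.15,"rx": 0.0,"ry": 0.0,"rz": 0.0,"gripper": 0.2},
  {"dx": 0.0,"dy": 0.0,"dz": 0.13,"rx": 0.0,"ry": 0.0,"rz": 0.0,"gripper": 0.2},
  {"dx": 0.0,"dy": 0.0,"dz": 0.09,"rx": 0.0,"ry": 0.0,"rz": 0.0,"gripper": 0.2},
])

```text
clock: 45.25
tool_pos: [0.507, 0.3903, 0.0475]
orientation: [-179.8, 0.1, 104.0]
contact_force: [-0.2, -0.1, -0.4]
opening: 0.0514
gripper_force: 0.0
```

>>> send_rows([
  {"dx": 0.0,"dy": 0.0,"dz": 0.06,"rx": 0.0,"ry": 0.0,"rz": 0.0,"gripper": 0.2},
  {"dx": 0.0,"dy": 0.0,"dz": 0.03,"rx": 0.0,"ry": 0.0,"rz": 0.0,"gripper": 0.2},
  {"dx": 0.0,"dy": 0.0,"dz": 0.01,"rx": 0.0,"ry": 0.0,"rz": 0.0,"gripper": 0.2},
  {"dx": 0.0,"dy": 0.0,"dz": 0.0,"rx": 0.0,"ry": 0.0,"rz": 0.0,"gripper": 0.2},
  {"dx": 0.0,"dy": 0.0,"dz": 0.0,"rx": 0.0,"ry": 0.0,"rz": 0.0,"gripper": 0.0},
], newtons=35)

```text
clock: 45.67
tool_pos: [0.5099, 0.3941, 0.0278]
orientation: [179.8, -0.1, 104.1]
contact_force: [-0.8, -0.5, 0.3]
opening: 0.0427
gripper_force: 0.0
```

>>> send_rows([
  {"dx": 0.0,"dy": 0.0,"dz": 0.0,"rx": 0.0,"ry": 0.0,"rz": 0.0,"gripper": -0.1},
  {"dx": 0.0,"dy": 0.0,"dz": 0.0,"rx": 0.0,"ry": 0.0,"rz": 0.0,"gripper": -1.0},
  {"dx": 0.0,"dy": 0.0,"dz": 0.0,"rx": 0.0,"ry": 0.0,"rz": 0.0,"gripper": -1.0},
  {"dx": 0.0,"dy": 0.0,"dz": 0.0,"rx": 0.0,"ry": 0.0,"rz": 0.0,"gripper": -1.0},
])

```text
clock: 46.0
tool_pos: [0.5095, 0.3944, 0.028]
orientation: [179.8, -0.1, 104.1]
contact_force: [-0.7, 0.3, 6.5]
opening: 0.0305
gripper_force: 34.6
```

>>> send_rows([
  {"dx": 0.0,"dy": 0.0,"dz": -0.05,"rx": 0.0,"ry": 0.0,"rz": 0.0,"gripper": -1.0},
  {"dx": 0.0,"dy": 0.0,"dz": -0.12,"rx": 0.0,"ry": 0.0,"rz": 0.0,"gripper": -1.0},
  {"dx": 0.0,"dy": 0.0,"dz": -0.15,"rx": 0.0,"ry": 0.0,"rz": 0.0,"gripper": -1.0},
  {"dx": 0.0,"dy": 0.0,"dz": -0.15,"rx": 0.0,"ry": 0.0,"rz": 0.0,"gripper": -1.0},
  {"dx": 0.0,"dy": 0.0,"dz": -0.15,"rx": 0.0,"ry": 0.0,"rz": 0.0,"gripper": -1.0},
])

```text
clock: 46.42
tool_pos: [0.5077, 0.393, 0.1826]
orientation: [-180.0, 0.0, 104.1]
contact_force: [0.5, 0.3, -0.8]
opening: 0.0306
gripper_force: 34.9
```

>>> send_rows([
  {"dx": -0.04,"dy": -0.008,"dz": -0.07,"rx": 0.0,"ry": 0.0,"rz": 0.0,"gripper": -1.0},
  {"dx": -0.1,"dy": -0.01,"dz": 0.0,"rx": 0.0,"ry": 0.0,"rz": 0.0,"gripper": -1.0},
  {"dx": -0.14,"dy": -0.01,"dz": 0.0,"rx": 0.0,"ry": 0.0,"rz": 0.0,"gripper": -1.0},
  {"dx": -0.14,"dy": -0.01,"dz": 0.0,"rx": 0.0,"ry": 0.0,"rz": 0.0,"gripper": -1.0},
  {"dx": -0.14,"dy": -0.01,"dz": 0.0,"rx": 0.0,"ry": 0.0,"rz": 0.0,"gripper": -1.0},
])

```text
clock: 46.83
tool_pos: [0.5306, 0.2536, 0.1993]
orientation: [180.0, 0.0, 104.2]
contact_force: [0.7, 0.1, -1.3]
opening: 0.0305
gripper_force: 34.9
```

>>> send_rows([
  {"dx": -0.14,"dy": -0.01,"dz": 0.0,"rx": 0.0,"ry": 0.0,"rz": 0.0,"gripper": -1.0},
  {"dx": -0.14,"dy": -0.01,"dz": 0.0,"rx": 0.0,"ry": 0.0,"rz": 0.0,"gripper": -1.0},
  {"dx": -0.14,"dy": -0.01,"dz": 0.0,"rx": 0.0,"ry": 0.0,"rz": 0.0,"gripper": -1.0},
  {"dx": -0.13,"dy": -0.01,"dz": 0.0,"rx": 0.0,"ry": 0.0,"rz": 0.0,"gripper": -1.0},
  {"dx": -0.1,"dy": -0.01,"dz": 0.0,"rx": 0.0,"ry": 0.0,"rz": 0.0,"gripper": -1.0},
])

```text
clock: 47.25
tool_pos: [0.5585, 0.0914, 0.1991]
orientation: [180.0, 0.1, 104.1]
contact_force: [0.9, -0.4, 0.0]
opening: 0.0308
gripper_force: 34.9
```

>>> send_rows([
  {"dx": -0.04,"dy": -0.008,"dz": 0.0,"rx": 0.0,"ry": 0.0,"rz": 0.0,"gripper": -1.0},
  {"dx": -0.017,"dy": 0.0,"dz": 0.0,"rx": 0.0,"ry": 0.0,"rz": 0.0,"gripper": -1.0},
  {"dx": 0.0,"dy": 0.0,"dz": 0.0,"rx": 0.0,"ry": 0.0,"rz": 0.0,"gripper": -1.0},
  {"dx": 0.0,"dy": 0.0,"dz": 0.0,"rx": 0.0,"ry": 0.0,"rz": 0.0,"gripper": -1.0},
])

```text
clock: 47.58
tool_pos: [0.5598, 0.0808, 0.1986]
orientation: [180.0, -0.1, 104.2]
contact_force: [-0.3, -0.1, -0.0]
opening: 0.0303
gripper_force: 34.9
```

```bash
python3 - <<'E'
from h import *
o=arm.get_obs();print(o['tool_pos'],o['opening'])
go(.5585,.080,.05,104)
for c in ('scene','side'):
  q=arm.camera(c)
  for n in ['iodine','plasters','alcohol']: print(c,n,[(round(d['p'],2),np.round(d['xyz'],3).tolist()) for d in arm.spot_point(q,n)[:3]if d['xyz'][1]>0])
E
```

```text
[0.55976481 0.08075069 0.19855116] 0.03028686140257393
from [0.5598 0.0808 0.1986] 104.15 units [-0.0017 -0.0056  0.5942] rz 0.0017 rows 4.0
scene iodine [(0.58, [0.557, 0.082, 0.175])]
scene plasters [(0.68, [0.577, 0.01, 0.008])]
scene alcohol []
side iodine [(0.82, [0.559, 0.079, 0.174])]
side plasters [(0.57, [0.571, 0.012, 0.006])]
side alcohol []
```

>>> send_rows([
  {"dx": 0.0,"dy": -0.003,"dz": 0.1,"rx": 0.0,"ry": 0.0,"rz": 0.0,"gripper": -1.0},
  {"dx": 0.0,"dy": 0.0,"dz": 0.14,"rx": 0.0,"ry": 0.0,"rz": 0.0,"gripper": -1.0},
  {"dx": 0.0,"dy": 0.0,"dz": 0.14,"rx": 0.0,"ry": 0.0,"rz": 0.0,"gripper": -1.0},
  {"dx": 0.0,"dy": 0.0,"dz": 0.12,"rx": 0.0,"ry": 0.0,"rz": 0.0,"gripper": -1.0},
  {"dx": 0.0,"dy": 0.0,"dz": 0.07,"rx": 0.0,"ry": 0.0,"rz": 0.0,"gripper": -1.0},
])

```text
clock: 48.4
tool_pos: [0.5563, 0.0796, 0.0522]
orientation: [-179.7, -0.1, 104.1]
contact_force: [-0.9, 0.5, -1.2]
opening: 0.0306
gripper_force: 34.9
```

>>> send_rows([
  {"dx": 0.0,"dy": 0.0,"dz": 0.045,"rx": 0.0,"ry": 0.0,"rz": 0.0,"gripper": -1.0},
  {"dx": 0.0,"dy": 0.0,"dz": 0.03,"rx": 0.0,"ry": 0.0,"rz": 0.0,"gripper": -1.0},
  {"dx": 0.0,"dy": 0.0,"dz": 0.012,"rx": 0.0,"ry": 0.0,"rz": 0.0,"gripper": -1.0},
  {"dx": 0.0,"dy": 0.0,"dz": 0.0,"rx": 0.0,"ry": 0.0,"rz": 0.0,"gripper": -1.0},
  {"dx": 0.0,"dy": 0.0,"dz": 0.0,"rx": 0.0,"ry": 0.0,"rz": 0.0,"gripper": -1.0},
])

```text
clock: 48.82
tool_pos: [0.5606, 0.0797, 0.0355]
orientation: [179.9, 0.0, 104.1]
contact_force: [-0.3, -0.1, 0.2]
opening: 0.0303
gripper_force: 34.9
```

>>> send_rows([
  {"dx": 0.0,"dy": 0.0,"dz": 0.008,"rx": 0.0,"ry": 0.0,"rz": 0.0,"gripper": -1.0},
  {"dx": 0.0,"dy": 0.0,"dz": 0.004,"rx": 0.0,"ry": 0.0,"rz": 0.0,"gripper": -1.0},
  {"dx": 0.0,"dy": 0.0,"dz": 0.0,"rx": 0.0,"ry": 0.0,"rz": 0.0,"gripper": -1.0},
  {"dx": 0.0,"dy": 0.0,"dz": 0.0,"rx": 0.0,"ry": 0.0,"rz": 0.0,"gripper": -1.0},
])

```text
clock: 49.15
tool_pos: [0.5595, 0.0796, 0.0317]
orientation: [180.0, 0.0, 104.1]
contact_force: [0.5, -0.2, 0.4]
opening: 0.0307
gripper_force: 34.9
```

>>> send_rows([
  {"dx": 0.0,"dy": 0.0,"dz": 0.006,"rx": 0.0,"ry": 0.0,"rz": 0.0,"gripper": -1.0},
  {"dx": 0.0,"dy": 0.0,"dz": 0.0,"rx": 0.0,"ry": 0.0,"rz": 0.0,"gripper": -1.0},
  {"dx": 0.0,"dy": 0.0,"dz": 0.0,"rx": 0.0,"ry": 0.0,"rz": 0.0,"gripper": -1.0},
])

```text
clock: 49.4
tool_pos: [0.5597, 0.0796, 0.0301]
orientation: [179.9, 0.0, 104.1]
contact_force: [-0.9, 0.0, 1.6]
opening: 0.0305
gripper_force: 35.2
```

>>> send_rows([
  {"dx": 0.0,"dy": 0.0,"dz": 0.003,"rx": 0.0,"ry": 0.0,"rz": 0.0,"gripper": -1.0},
  {"dx": 0.0,"dy": 0.0,"dz": 0.0,"rx": 0.0,"ry": 0.0,"rz": 0.0,"gripper": -0.1},
  {"dx": 0.0,"dy": 0.0,"dz": 0.0,"rx": 0.0,"ry": 0.0,"rz": 0.0,"gripper": 0.2},
  {"dx": 0.0,"dy": 0.0,"dz": 0.0,"rx": 0.0,"ry": 0.0,"rz": 0.0,"gripper": 0.2},
  {"dx": 0.0,"dy": 0.0,"dz": 0.0,"rx": 0.0,"ry": 0.0,"rz": 0.0,"gripper": 0.2},
])

```text
clock: 49.82
tool_pos: [0.5589, 0.0795, 0.0286]
orientation: [-180.0, -0.0, 104.1]
contact_force: [-0.4, 1.0, -0.1]
opening: 0.0513
gripper_force: 0.0
```

>>> send_rows([
  {"dx": 0.0,"dy": 0.0,"dz": -0.05,"rx": 0.0,"ry": 0.0,"rz": 0.0,"gripper": 0.2},
  {"dx": 0.0,"dy": 0.0,"dz": -0.12,"rx": 0.0,"ry": 0.0,"rz": 0.0,"gripper": 0.2},
  {"dx": 0.0,"dy": 0.0,"dz": -0.16,"rx": 0.0,"ry": 0.0,"rz": 0.0,"gripper": 0.2},
  {"dx": 0.0,"dy": 0.0,"dz": -0.16,"rx": 0.0,"ry": 0.0,"rz": 0.0,"gripper": 0.4},
  {"dx": 0.0,"dy": 0.0,"dz": -0.16,"rx": 0.0,"ry": 0.0,"rz": 0.0,"gripper": 0.4},
])

```text
clock: 50.23
tool_pos: [0.5587, 0.0796, 0.1936]
orientation: [-180.0, -0.0, 104.1]
contact_force: [1.6, 0.9, -0.4]
opening: 0.0597
gripper_force: 0.0
```

>>> send_rows([
  {"dx": 0.04,"dy": 0.0,"dz": -0.13,"rx": 0.0,"ry": 0.0,"rz": 0.0,"gripper": 0.4},
  {"dx": 0.14,"dy": -0.008,"dz": 0.0,"rx": 0.0,"ry": 0.0,"rz": 0.0,"gripper": 0.4},
  {"dx": 0.15,"dy": -0.01,"dz": 0.0,"rx": 0.0,"ry": 0.0,"rz": 0.0,"gripper": 0.4},
  {"dx": 0.15,"dy": -0.01,"dz": 0.0,"rx": 0.0,"ry": 0.0,"rz": 0.0,"gripper": 0.4},
  {"dx": 0.15,"dy": -0.01,"dz": 0.0,"rx": 0.0,"ry": 0.0,"rz": 0.0,"gripper": 0.4},
])

```text
clock: 50.65
tool_pos: [0.5111, 0.2312, 0.2255]
orientation: [179.9, -0.0, 104.1]
contact_force: [0.1, 0.3, -0.5]
opening: 0.0598
gripper_force: 0.0
```

>>> send_rows([
  {"dx": 0.12,"dy": -0.006,"dz": 0.0,"rx": 0.0,"ry": 0.0,"rz": 0.0,"gripper": 0.4},
  {"dx": 0.067,"dy": 0.0,"dz": 0.0,"rx": 0.0,"ry": 0.0,"rz": 0.0,"gripper": 0.4},
  {"dx": 0.0,"dy": 0.0,"dz": 0.0,"rx": 0.0,"ry": 0.0,"rz": 0.0,"gripper": 0.4},
  {"dx": 0.0,"dy": 0.0,"dz": 0.0,"rx": 0.0,"ry": 0.0,"rz": 0.0,"gripper": 0.4},
])

```text
clock: 50.98
tool_pos: [0.4983, 0.2756, 0.2246]
orientation: [180.0, 0.0, 104.3]
contact_force: [0.3, -0.3, -0.2]
opening: 0.0598
gripper_force: 0.0
```

```bash
python3 - <<'E'
from h import *
for c in ('scene','side','wrist'):
  q=arm.camera(c)
  for n in ['iodine','plasters','alcohol']: print(c,n,[(round(d['p'],2),np.round(d['xyz'],3).tolist()) for d in arm.spot_point(q,n)[:6]if d['xyz'][1]>0])
o=arm.get_obs();print(o['tool_pos'],o['opening'])
go(.499,.2755,.094,104)
E
```

```text
scene iodine [(0.51, [0.559, 0.075, 0.01])]
scene plasters [(0.72, [0.576, 0.009, 0.002])]
scene alcohol [(0.82, [0.498, 0.276, 0.007])]
side iodine [(0.64, [0.56, 0.079, 0.004])]
side plasters [(0.59, [0.575, 0.012, 0.004])]
side alcohol [(0.61, [0.502, 0.276, 0.006])]
wrist iodine [(0.56, [0.578, 0.009, 0.006])]
wrist plasters [(0.63, [0.58, 0.008, 0.001])]
wrist alcohol [(0.6, [0.498, 0.272, 0.002])]
[0.49882113 0.27465027 0.22390693] 0.05940947608571724
from [0.4988 0.2747 0.2239] 104.1 units [0.0031 0.0015 0.5196] rz 0.0011 rows 4.0
```

>>> send_rows([
  {"dx": 0.0,"dy": 0.0,"dz": 0.1,"rx": 0.0,"ry": 0.0,"rz": 0.0,"gripper": 0.4},
  {"dx": 0.0,"dy": 0.0,"dz": 0.14,"rx": 0.0,"ry": 0.0,"rz": 0.0,"gripper": 0.4},
  {"dx": 0.0,"dy": 0.0,"dz": 0.13,"rx": 0.0,"ry": 0.0,"rz": 0.0,"gripper": 0.4},
  {"dx": 0.0,"dy": 0.0,"dz": 0.09,"rx": 0.0,"ry": 0.0,"rz": 0.0,"gripper": 0.4},
  {"dx": 0.0,"dy": 0.0,"dz": 0.045,"rx": 0.0,"ry": 0.0,"rz": 0.0,"gripper": 0.4},
])

```text
clock: 52.0
tool_pos: [0.496, 0.2736, 0.0939]
orientation: [-179.6, 0.1, 104.1]
contact_force: [0.2, 0.7, -0.9]
opening: 0.0595
gripper_force: 0.0
```

>>> send_rows([
  {"dx": 0.0,"dy": 0.0,"dz": 0.012,"rx": 0.0,"ry": 0.0,"rz": 0.0,"gripper": 0.4},
  {"dx": 0.0,"dy": 0.0,"dz": 0.0,"rx": 0.0,"ry": 0.0,"rz": 0.0,"gripper": 0.4},
  {"dx": 0.0,"dy": 0.0,"dz": 0.0,"rx": 0.0,"ry": 0.0,"rz": 0.0,"gripper": 0.1},
  {"dx": 0.0,"dy": 0.0,"dz": 0.0,"rx": 0.0,"ry": 0.0,"rz": 0.0,"gripper": -0.05},
  {"dx": 0.0,"dy": 0.0,"dz": 0.0,"rx": 0.0,"ry": 0.0,"rz": 0.0,"gripper": -1.0},
])

```text
clock: 52.42
tool_pos: [0.5002, 0.2757, 0.097]
orientation: [179.8, -0.0, 104.1]
contact_force: [-0.8, -0.0, 2.4]
opening: 0.0354
gripper_force: 34.7
```

>>> send_rows([
  {"dx": 0.0,"dy": 0.0,"dz": 0.0,"rx": 0.0,"ry": 0.0,"rz": 0.0,"gripper": -1.0},
  {"dx": 0.0,"dy": 0.0,"dz": 0.0,"rx": 0.0,"ry": 0.0,"rz": 0.0,"gripper": -1.0},
  {"dx": 0.0,"dy": 0.0,"dz": 0.0,"rx": 0.0,"ry": 0.0,"rz": 0.0,"gripper": -1.0},
])

```text
clock: 52.67
tool_pos: [0.5002, 0.2757, 0.0969]
orientation: [179.8, -0.0, 104.1]
contact_force: [-0.9, 0.0, 6.8]
opening: 0.0352
gripper_force: 35.1
```

>>> send_rows([
  {"dx": 0.0,"dy": 0.0,"dz": -0.06,"rx": 0.0,"ry": 0.0,"rz": 0.0,"gripper": -1.0},
  {"dx": 0.0,"dy": 0.0,"dz": -0.12,"rx": 0.0,"ry": 0.0,"rz": 0.0,"gripper": -1.0},
  {"dx": 0.0,"dy": 0.0,"dz": -0.15,"rx": 0.0,"ry": 0.0,"rz": 0.0,"gripper": -1.0},
  {"dx": 0.0,"dy": 0.0,"dz": -0.15,"rx": 0.0,"ry": 0.0,"rz": 0.0,"gripper": -1.0},
  {"dx": 0.0,"dy": 0.0,"dz": -0.08,"rx": 0.0,"ry": 0.0,"rz": 0.0,"gripper": -1.0},
])

```text
clock: 53.08
tool_pos: [0.5008, 0.2759, 0.2398]
orientation: [179.6, -0.1, 104.1]
contact_force: [1.8, -0.2, -0.1]
opening: 0.0349
gripper_force: 35.5
```

>>> send_rows([
  {"dx": -0.05,"dy": 0.004,"dz": 0.0,"rx": 0.0,"ry": 0.0,"rz": 0.0,"gripper": -1.0},
  {"dx": -0.1,"dy": 0.004,"dz": 0.0,"rx": 0.0,"ry": 0.0,"rz": 0.0,"gripper": -1.0},
  {"dx": -0.14,"dy": 0.004,"dz": 0.0,"rx": 0.0,"ry": 0.0,"rz": 0.0,"gripper": -1.0},
  {"dx": -0.14,"dy": 0.004,"dz": 0.0,"rx": 0.0,"ry": 0.0,"rz": 0.0,"gripper": -1.0},
  {"dx": -0.14,"dy": 0.004,"dz": 0.0,"rx": 0.0,"ry": 0.0,"rz": 0.0,"gripper": -1.0},
])

```text
clock: 53.5
tool_pos: [0.5375, 0.136, 0.2331]
orientation: [-179.9, 0.0, 104.2]
contact_force: [0.9, 0.4, -1.9]
opening: 0.0351
gripper_force: 35.5
```

>>> send_rows([
  {"dx": -0.14,"dy": 0.004,"dz": 0.0,"rx": 0.0,"ry": 0.0,"rz": 0.0,"gripper": -1.0},
  {"dx": -0.14,"dy": 0.004,"dz": 0.0,"rx": 0.0,"ry": 0.0,"rz": 0.0,"gripper": -1.0},
  {"dx": -0.14,"dy": 0.004,"dz": 0.0,"rx": 0.0,"ry": 0.0,"rz": 0.0,"gripper": -1.0},
  {"dx": -0.14,"dy": 0.004,"dz": 0.0,"rx": 0.0,"ry": 0.0,"rz": 0.0,"gripper": -1.0},
  {"dx": -0.12,"dy": 0.0,"dz": 0.0,"rx": 0.0,"ry": 0.0,"rz": 0.0,"gripper": -1.0},
])

```text
clock: 53.92
tool_pos: [0.583, -0.0288, 0.2329]
orientation: [-179.9, 0.0, 104.1]
contact_force: [0.3, 0.6, -0.9]
opening: 0.0351
gripper_force: 35.5
```

>>> send_rows([
  {"dx": -0.08,"dy": 0.0,"dz": 0.0,"rx": 0.0,"ry": 0.0,"rz": 0.0,"gripper": -1.0},
  {"dx": -0.035,"dy": 0.0,"dz": 0.0,"rx": 0.0,"ry": 0.0,"rz": 0.0,"gripper": -1.0},
  {"dx": 0.0,"dy": 0.0,"dz": 0.0,"rx": 0.0,"ry": 0.0,"rz": 0.0,"gripper": -1.0},
  {"dx": 0.0,"dy": 0.0,"dz": 0.0,"rx": 0.0,"ry": 0.0,"rz": 0.0,"gripper": -1.0},
])

```text
clock: 54.25
tool_pos: [0.5898, -0.0535, 0.2335]
orientation: [-179.9, -0.1, 104.1]
contact_force: [0.5, -0.5, -1.7]
opening: 0.0353
gripper_force: 35.4
```

```bash
python3 - <<'E'
from h import *
for c in ('scene','side'):
  q=arm.camera(c)
  for n in ['iodine','plasters','alcohol']: print(c,n,[(round(d['p'],2),np.round(d['xyz'],3).tolist()) for d in arm.spot_point(q,n)[:6]if d['xyz'][1]>-.1])
o=arm.get_obs();print(o['tool_pos'],o['opening'])
go(.591,-.0535,.104,104)
E
```

```text
scene iodine [(0.72, [0.558, 0.078, 0.007])]
scene plasters [(0.73, [0.576, 0.012, 0.005])]
scene alcohol [(0.78, [0.586, -0.052, 0.138])]
side iodine [(0.72, [0.561, 0.074, 0.006])]
side plasters [(0.63, [0.574, 0.011, 0.007])]
side alcohol [(0.91, [0.589, -0.048, 0.143]), (0.37, [0.559, 0.078, 0.004])]
[ 0.59069204 -0.05294296  0.23482229] 0.035197237198079885
from [ 0.5907 -0.0529  0.2348] 104.2 units [-0.0025  0.0006  0.5233] rz 0.0023 rows 4.0
```

>>> send_rows([
  {"dx": -0.008,"dy": 0.008,"dz": 0.1,"rx": 0.0,"ry": 0.0,"rz": 0.0,"gripper": -1.0},
  {"dx": 0.0,"dy": 0.0,"dz": 0.14,"rx": 0.0,"ry": 0.0,"rz": 0.0,"gripper": -1.0},
  {"dx": 0.0,"dy": 0.0,"dz": 0.12,"rx": 0.0,"ry": 0.0,"rz": 0.0,"gripper": -1.0},
  {"dx": 0.0,"dy": 0.0,"dz": 0.08,"rx": 0.0,"ry": 0.0,"rz": 0.0,"gripper": -1.0},
  {"dx": 0.0,"dy": 0.0,"dz": 0.05,"rx": 0.0,"ry": 0.0,"rz": 0.0,"gripper": -1.0},
])

```text
clock: 55.07
tool_pos: [0.5909, -0.0545, 0.109]
orientation: [-179.7, -0.1, 104.2]
contact_force: [-0.7, -0.4, -1.9]
opening: 0.0355
gripper_force: 35.4
```

>>> send_rows([
  {"dx": 0.0,"dy": 0.0,"dz": 0.025,"rx": 0.0,"ry": 0.0,"rz": 0.0,"gripper": -1.0},
  {"dx": 0.0,"dy": 0.0,"dz": 0.005,"rx": 0.0,"ry": 0.0,"rz": 0.0,"gripper": -1.0},
  {"dx": 0.0,"dy": 0.0,"dz": 0.0,"rx": 0.0,"ry": 0.0,"rz": 0.0,"gripper": -1.0},
  {"dx": 0.0,"dy": 0.0,"dz": 0.0,"rx": 0.0,"ry": 0.0,"rz": 0.0,"gripper": -1.0},
])

```text
clock: 55.4
tool_pos: [0.5948, -0.0555, 0.1065]
orientation: [179.8, 0.1, 104.1]
contact_force: [0.2, 0.5, -0.9]
opening: 0.0353
gripper_force: 35.4
```

>>> send_rows([
  {"dx": 0.0,"dy": 0.0,"dz": 0.01,"rx": 0.0,"ry": 0.0,"rz": 0.0,"gripper": -1.0},
  {"dx": 0.0,"dy": 0.0,"dz": 0.006,"rx": 0.0,"ry": 0.0,"rz": 0.0,"gripper": -1.0},
  {"dx": 0.0,"dy": 0.0,"dz": 0.0,"rx": 0.0,"ry": 0.0,"rz": 0.0,"gripper": -1.0},
  {"dx": 0.0,"dy": 0.0,"dz": 0.0,"rx": 0.0,"ry": 0.0,"rz": 0.0,"gripper": -1.0},
])

```text
clock: 55.73
tool_pos: [0.5933, -0.0553, 0.101]
orientation: [180.0, 0.0, 104.1]
contact_force: [-0.1, 0.2, -1.0]
opening: 0.0353
gripper_force: 35.4
```

>>> send_rows([
  {"dx": 0.0,"dy": 0.0,"dz": 0.006,"rx": 0.0,"ry": 0.0,"rz": 0.0,"gripper": -1.0},
  {"dx": 0.0,"dy": 0.0,"dz": 0.003,"rx": 0.0,"ry": 0.0,"rz": 0.0,"gripper": -1.0},
  {"dx": 0.0,"dy": 0.0,"dz": 0.0,"rx": 0.0,"ry": 0.0,"rz": 0.0,"gripper": -1.0},
  {"dx": 0.0,"dy": 0.0,"dz": 0.0,"rx": 0.0,"ry": 0.0,"rz": 0.0,"gripper": -1.0},
])

```text
clock: 56.07
tool_pos: [0.5935, -0.0554, 0.099]
orientation: [180.0, 0.0, 104.1]
contact_force: [-1.2, 0.6, 2.3]
opening: 0.0354
gripper_force: 35.8
```

Contact with the floor, so I'll release it, withdraw and check.

>>> send_rows([
  {"dx": 0.0,"dy": 0.0,"dz": 0.0,"rx": 0.0,"ry": 0.0,"rz": 0.0,"gripper": 0.0},
  {"dx": 0.0,"dy": 0.0,"dz": 0.0,"rx": 0.0,"ry": 0.0,"rz": 0.0,"gripper": 0.4},
  {"dx": 0.0,"dy": 0.0,"dz": 0.0,"rx": 0.0,"ry": 0.0,"rz": 0.0,"gripper": 0.4},
  {"dx": 0.0,"dy": 0.0,"dz": 0.0,"rx": 0.0,"ry": 0.0,"rz": 0.0,"gripper": 0.4},
  {"dx": 0.0,"dy": 0.0,"dz": -0.06,"rx": 0.0,"ry": 0.0,"rz": 0.0,"gripper": 0.4},
])

```text
clock: 56.48
tool_pos: [0.5902, -0.0548, 0.1102]
orientation: [-179.6, -0.2, 104.1]
contact_force: [-1.2, 0.3, -0.3]
opening: 0.0598
gripper_force: 0.0
```

>>> send_rows([
  {"dx": 0.0,"dy": 0.0,"dz": -0.14,"rx": 0.0,"ry": 0.0,"rz": 0.0,"gripper": 0.4},
  {"dx": 0.0,"dy": 0.0,"dz": -0.15,"rx": 0.0,"ry": 0.0,"rz": 0.0,"gripper": 0.4},
  {"dx": 0.0,"dy": 0.0,"dz": -0.15,"rx": 0.0,"ry": 0.0,"rz": 0.0,"gripper": 0.4},
  {"dx": 0.0,"dy": 0.0,"dz": -0.1,"rx": 0.0,"ry": 0.0,"rz": 0.0,"gripper": 0.4},
  {"dx": 0.0,"dy": 0.0,"dz": 0.0,"rx": 0.0,"ry": 0.0,"rz": 0.0,"gripper": 0.4},
])

```text
clock: 56.9
tool_pos: [0.5978, -0.056, 0.2565]
orientation: [179.3, 0.3, 104.1]
contact_force: [0.4, -0.4, 1.2]
opening: 0.0598
gripper_force: 0.0
```

```bash
python3 - <<'E'
from h import *
im=[]
for c in ('scene','side'):
  q=arm.camera(c);im.append(q['img'][100:350,150:400] if c=='scene' else q['img'][140:390,180:430])
  for n in ['iodine','plasters','alcohol','needles']: print(c,n,[(round(d['p'],2),np.round(d['xyz'],3).tolist()) for d in arm.spot_point(q,n)[:6] if d['xyz'][1]>-.1 or n=='needles'])
cv2.imwrite('pics/fin.png',cv2.resize(np.hstack(im),(800,400),interpolation=2)[:,:,::-1])
E
```

```text
scene iodine [(0.83, [0.56, 0.082, 0.007])]
scene plasters [(0.93, [0.575, 0.011, 0.008])]
scene alcohol [(0.65, [0.591, -0.052, 0.003])]
scene needles [(0.77, [0.451, -0.366, 0.004])]
side iodine [(0.92, [0.558, 0.076, 0.007])]
side plasters [(0.87, [0.574, 0.014, 0.004])]
side alcohol [(0.56, [0.595, -0.053, 0.005])]
side needles [(0.77, [0.446, -0.365, 0.007]), (0.19, [0.576, 0.011, 0.005])]
```

View pics/fin.png

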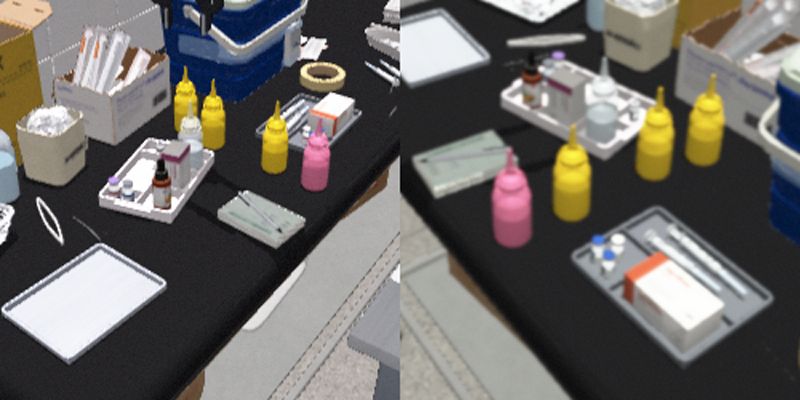

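The final picture shows all three items upright in their own pockets, around (165,175) left and (570,95) right. The needle carton lies flat in the injection tray at (680,300), the steel tray is empty and the look-alikes have not moved.

```bash
python3 -c "
from station import arm
print(arm.hand_in())"
```

```text
the job is handed in; nothing more can be done
None
```

The needle carton lies flat in the injection tray's empty compartment, and the alcohol, iodine and plasters are back upright in their original caddy pockets; the job was handed in at about 57 s of the 139 s limit.

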